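# Hang the scrap pail on the packing-bench rail

### The job

Take the loose S-hook off the caddy's handle, set its upper curl on the plain top edge of the bench rail's bar, and slide it along by feel, pressing only lightly, until it drops fully home in the bar's one free notch; let go of it. Then hang the scrap pail by the middle of its bail from the hook's lower curl, keeping the pail upright, and leave it hanging still. Do not shift anything else on the bench.

Things in the scene. Friction and masses are not known exactly. Their poses are not given: they have to be found in the camera images.
- rail: Rigid bench rail stand. Origin on the bench midway between its posts; z up, y along the bar, x across it (-x side faces the robot). 20 mm square posts at y = -170 and +170 mm, feet 100 x 60 x 8 mm, black clamp heads 30 x 26 mm, top at z = 331 mm. A hook seated in the free notch has its origin at x = 0, z = 248 mm; on the bar's plain edge at z = 255 mm.
- bar_right (a point): On the rail, centre of the bar's top edge at y = -60 mm, z = 330 mm: right end of the stretch in which the free notch's middle lies. Flat steel bar on edge, 6 mm thick (x), 18 mm high, 420 mm long, rigid; to the right of here its edge is plain for 80 mm. It was set endwise by hand in its clamps, so no pose gives the notch's place: it is found by feel (the hook goes 7 mm down).
- bar_left (a point): On the rail, as bar_right but at y = 0: left-hand end of that stretch. Notches: floor 12 mm wide, 7 mm deep, upright walls for the lowest 3 mm, then 45 degree chamfers widening to 20 mm at the top edge. The second notch, 120 mm to the left (+y) of the free one, holds a fixed hook with fruit snips (reaching 20 mm right, 45 mm left of that notch).
- hook: Loose steel S-hook of round 8 mm rod, 120 g, 166 mm tall, hanging plumb on the caddy's dowel. Origin mid-shank on the rod; z up, x in the plane of the S, y square to it (x points away from the robot, within 0.4 rad). The shank is straight and slants: x = -0.24 z, for z from -58 to 58 mm. Pinch it across y at z about 16 mm, tool tilted about 45 degrees from the -x side.
- hook_top (a point): On the hook: inner top of its upper curl, 75 mm above the hook's origin, which rests on the dowel or bar. The curl (22 mm clear inside, centre at hook z = 64 mm) opens downward; its tip is at hook x = +15 mm, rod end at z = 64 mm. On the bar the S stands square to it, this tip on the bar's far (+x) side; while coming down over the bar the slanting shank passes close in front of it.
- hook_cup (a point): On the hook: centre of the pail's 6 mm bail wire when it lies at the bottom of the lower curl, 72 mm below the hook's origin. The curl (22 mm clear inside, centre at hook z = -64 mm) opens upward; its tip is at hook x = -15 mm, rod end at z = -64 mm, so the bail goes in over the tip from the robot's side, then down.
- pail: Open steel scrap pail, 0.2 to 0.4 kg, on the bench. Origin at the centre of its underside, z up. 80 mm high, 90 mm across the rim. Rigid bail of 6 mm wire in the plane x = 0 (x points away from the robot, within 0.4 rad), rising from the rim at y = -44 and +44 mm to two upright legs at y = -27 and +27 mm (60 mm over the outsides) from z = 102 to 138 mm.
- bail_top (a point): On the pail: centre of the wire in the bend in the middle of the bail, 145 mm above the pail's underside; the bend is 14 mm wide, the rest of the top wire lies at z = 138 mm. Pinch the two upright legs from outside across the pail's y at pail z about 119 mm, tool tilted about 45 degrees from the -x side, so that the bend stays free.
- caddy: Fixed plywood caddy, 150 x 240 mm (x, y), sides 63 mm high, end posts at y = -117 and +117 mm (10 mm thick, 42 mm wide) and between them a 12 mm round dowel along y over x = 0, its top at z = 235 mm. Origin at the centre of its underside. The S-hook starts on the dowel within 30 mm of its middle; to come off it is raised some 15 mm, then drawn back to -x.
- roll: Bystander: roll of paper labels standing on its end, 80 mm across, 55 mm high. Origin under its centre.
- cup: Bystander: white plastic cup, 72 mm across, 75 mm high. Origin under its centre.
- fruit_a: Bystander: persimmon 68 mm across, 44 mm high, in the caddy. Origin under its centre.
- fruit_b: Bystander: persimmon 68 mm across, 44 mm high, in the caddy. Origin under its centre.
- stapler: Bystander: stapler 130 x 34 x 48 mm. Origin under its centre.
- carton: Bystander: small carton 130 x 100 x 90 mm. Origin under its centre.
There are look-alikes about, which are no part of the job. There is more than one size of the hook; the job needs the largest. There is more than one size of the pail; the job needs the smaller.

How it is judged (in metres and radians):
On the way, in this order (a step that is already met when the one before it is completed fails the run):
1. the S-hook bears lightly with its upper curl on the plain top edge of the bar, upright (z of hook in the frame of rail between 0.253 and 0.258 m and x of hook in the frame of rail between -0.015 and 0.015 m and y of hook in the frame of rail between -0.15 and 0.08 m and angle between hook's own z axis and vertical below 0.25 rad and contact force between hook and rail above 0.8 N), for 0.2 s.
2. the S-hook hangs fully home in the free notch of the bar, upright, let go by the robot, with nothing on it (z of hook in the frame of rail between 0.2445 and 0.251 m and x of hook in the frame of rail between -0.015 and 0.015 m and y of hook in the frame of rail between -0.07 and 0.01 m and angle between hook's own z axis and vertical below 0.2 rad and contact force between each of the fingers, pail and hook below 0.05 N), for 0.3 s.
At the end, for the whole second after the job is handed in: S-hook fully home in the free notch (origin 244.5-251 mm above the bench, within 15 mm of the bar's plane, tilt under 0.2 rad); bail's middle within 9 mm of the lower curl's bottom; pail hangs over 15 mm above the bench, tilt under 0.2 rad, still (0.05 m/s, 0.5 rad/s); both let go (z of hook in the frame of rail between 0.2445 and 0.251 m and x of hook in the frame of rail between -0.015 and 0.015 m and y of hook in the frame of rail between -0.07 and 0.01 m and angle between each of hook, pail's own z axis and vertical below 0.2 rad and distance between bail_top and hook_cup below 0.009 m and contact force between pail and hook above 1 N and z of pail in the frame of rail above 0.015 m and linear speed of each of pail, hook below 0.05 m/s and angular speed of pail below 0.5 rad/s and contact force between the fingers and pail below 0.05 N and contact force between the fingers and hook below 0.05 N); the robot touches nothing.
It fails at once if the hook presses on the rail (bar, posts or the hanging snips) with more than 25 N (contact force between hook and rail above 25 N).
It fails at once if the pail presses on the hook with more than 25 N (contact force between pail and hook above 25 N).
It fails at once if the pail is tipped by more than 0.5 rad (angle between pail's own z axis and vertical above 0.5 rad).
It fails at once if the robot itself pushes the rail with more than 25 N (contact force between the arm and rail above 25 N).
It fails at once if a bystander is shifted by more than 20 mm (distance of any of roll, cup, fruit_a, fruit_b, stapler, carton from where it was at the start of the episode above 0.02 m).
It also fails if it takes over 67 s, if anything falls off the work surface, if the arm or the gripper's body presses on something with over 40 N, if the wrist force passes 120 N, or if a joint passes its speed limit or range.

### The arm

A 6-joint arm with a two-finger parallel gripper is mounted at the origin on the work surface. World frame = base frame: x ahead of the robot, y to its left, z up, the work surface at z = 0. Lengths are in mm, angles in degrees, forces in N, time in s.
With the tool pointing down it reaches from about 250 to 725 mm from the base axis. Payload 9.7 kg.
Tool frame: the origin (TCP) lies at the very end of the fingers, on their centre line; the grasp point (between the pads) lies 19 mm behind it (r.grip_depth is the distance from the TCP to the grasp point, in mm); z points along the fingers, y is the line along which they close (so a half turn about z gives the same grasp; the last joint's range is limited). The gripper opens to 85 mm and grips with 20 to 120 N. Pads are 22 mm wide; open, the fingers measure 114 mm over their backs; the gripper's body (76 mm by 85 mm) begins 54 mm behind the grasp point. The pads swing forward as they close: fully open they stand 13 mm farther back than shut.
Start: joints at [-71.677, 4.979, 10.078, 95.1, 0, 90], TCP at [172.904, -522.112, 194.584] pointing down, gripper open.
Joint ranges: [-179.16, 179.16], [-48.56, 103.87], [-65.8, 70.77], [-126.05, 130.52], [-82.76, 87.17], [-180, 180]. Speed limits (degrees/s): [127.2, 127.2, 147.25, 180, 180, 180].

### API

Orientations are given as [roll, pitch, yaw] about the fixed x, y, z axes, in that order (R = Rz(yaw) Ry(pitch) Rx(roll)).
In Python, from plant import r gives the robot as it stands. The module is installed in compiled form; this text tells all that it offers.
- The arm moves only by the tool servo_tool, never from a script. Its argument "series" is a list of rows, each a list of 3 entries, a list of its own where there are three numbers: the shift along the tool's x, y, z in mm, then the turn about the tool's z in rad, then the closure in counts, from 0 (fully open) to 255 (shut). A call has 1 to 12 rows; each row shifts and turns the commanded pose from where the row before left it, along the tool's axes as they then stand; what a row does not reach is not made up. A row lasts 1/12 s, in which the tool goes at most 41.7 mm and 7.16 degrees, less where a joint would pass 70% of its speed; a pose out of reach is approached as far as the arm can. A call is refused whole if a number of a shift passes 41.7 or a number of a turn 0.125, either way. A call with a gripper value outside its range is refused whole. The fingers move at their own pace and stop on an object; the grip force is fixed at half the most. Time passes only in rows, so rows that do not move let the fingers close. It gives the time, the measured TCP pose, the force, the opening and the grip force at its end, in the units of the state.
- r.observe(): the state, without advancing time (a new reading comes with each control period).
- r.get_image(name): name is "scene" or "side" or "wrist"; returns the picture (420x560x3 uint8, red, green, blue); there is no depth.
- r.camera_info(name): a dict with "fx", "fy", "cx", "cy" (pixels), "pose" (4x4, takes a point from camera to world coordinates). Camera axes: x right, y up, looking along -z (the intrinsics and any distortion apply to the point x, -y, -z); pixel columns grow to the right and rows downward; lengths in mm; the calibration is good to about 2 mm. A picture is of the moment at which its call begins: read the wrist's pose just before it. camera_info takes no time and is no camera call; for the wrist camera it gives the pose at the moment of the call.
- r.job_done(): hands the job in; it is judged then, once.
The state is a dict: "time": time; "joint_pos": joint angles; "joint_velocities": joint speeds; "effort": joint torques, N m; "tool_pos": TCP position; "orientation": TCP orientation; "contact_force": force on the tool from outside, world axes, zero at the start; "ft_torque": the same for the moment, N m; "finger_gap": opening from 0.0 (shut) to 1.0 (fully open); "finger_force": force on a finger pad.
Only numpy, scipy, OpenCV 4.12 (cv2) and the standard library are available. Lean on these libraries where they do the work, as an engineer would, in place of code of your own. Each camera call takes 0.05 s, during which the arm holds its last target. There are 200 camera calls.

## Working session

There is one attempt and no reset: what is moved stays moved. The work goes in short steps, Python scripts to look and compute and a tool call to move; the robot and the scene stay as the last step left them, time stands still between calls to the robot, and variables do not carry over. Pictures are saved under pics/ and viewed, at most 10 in all, crops included, and the job is handed in when it is done.

Besides the shell and the picture viewer there is one more tool, called after "Call:" by a JSON object that holds its "api" and its "payload". servo_tool: Moves the arm, as the interface text tells. Its arguments: {"type":"object","properties":{"series":{"type":"array"}},"required":["series"]}

```bash
mkdir -p pics
python3 - <<'E'
from plant import r
import cv2,numpy as np
for n in("scene","side"):
    i=r.get_image(n); cv2.imwrite(f"pics/{n}0.png",i[...,::-1]); np.save(f"{n}0.npy",i)
    c=r.camera_info(n); print(n,{k:(np.round(v,3).tolist() if k=='pose' else v) for k,v in c.items()})
print(r.observe())
E
```

```text
scene {'fx': 497.9864395912444, 'fy': 497.9864395912444, 'cx': 280.7511961922527, 'cy': 211.27970134993058, 'pose': [[0.777, -0.4, 0.487, 1142.426], [0.63, 0.517, -0.58, -718.618], [-0.02, 0.757, 0.653, 1033.818], [0.0, 0.0, 0.0, 1.0]]}
side {'fx': 380.8901495273021, 'fy': 380.8901495273021, 'cx': 276.4228278463313, 'cy': 207.85995322567186, 'pose': [[0.927, 0.243, -0.286, 266.206], [-0.375, 0.579, -0.724, -613.804], [-0.01, 0.778, 0.628, 778.099], [0.0, 0.0, 0.0, 1.0]]}
{'time': 0.1, 'joint_pos': array([-7.16771552e+01,  5.00613343e+00,  1.00399796e+01,  9.50990488e+01,
       -1.94953993e-03,  8.99996400e+01]), 'joint_velocities': array([-0.0604091 , -0.00469468,  0.07082526, -0.0553348 , -0.06416313,
        0.11061197]), 'effort': array([ 2.57254851e-04, -5.21562982e+01,  4.65651333e+01,  1.61150034e-02,
       -4.96187411e-06, -1.19335411e-05]), 'tool_pos': array([ 172.81821977, -521.89078184,  193.98023059]), 'orientation': array([-1.79934797e+02,  1.94912895e-03,  1.83232071e+01]), 'contact_force': array([ 0.56682112, -0.73842555,  0.12871462]), 'ft_torque': array([ 0.01071824, -0.00473257, -0.04684712]), 'finger_force': 0.0, 'finger_gap': 1.000948422224606}
```

View pics/scene0.png

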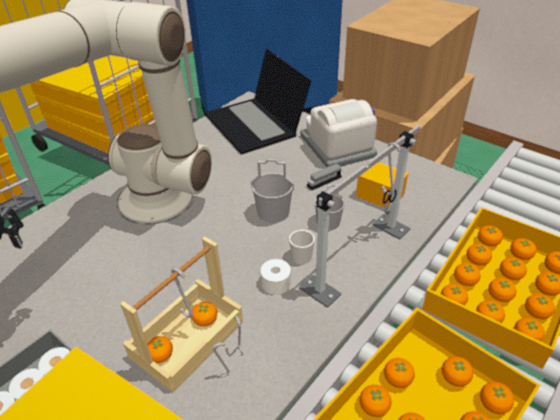

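View pics/side0.png

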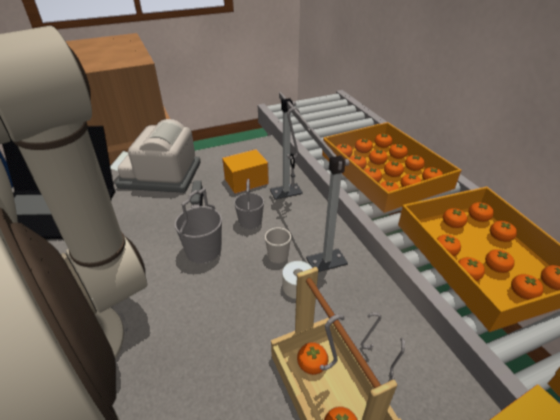

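Run:
```python
import cv2,numpy as np
s=np.load("scene0.npy")[...,::-1];d=np.load("side0.npy")[...,::-1]
def c(i,x,y,w,h): 
    return cv2.resize(i[y:y+h,x:x+w],(400,300),interpolation=cv2.INTER_CUBIC)
m=np.vstack([np.hstack([c(s,120,230,160,120),c(s,290,120,140,105)]),np.hstack([c(d,260,255,160,120),c(d,220,80,144,108)])])
cv2.imwrite("pics/m1.png",m)
m=np.vstack([np.hstack([c(s,300,170,80,60),c(d,220,170,80,60)]),np.hstack([c(s,140,240,80,60),c(d,300,300,80,60)])])
cv2.imwrite("pics/m2.png",m)
```

```text
(no output)
```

View pics/m1.png

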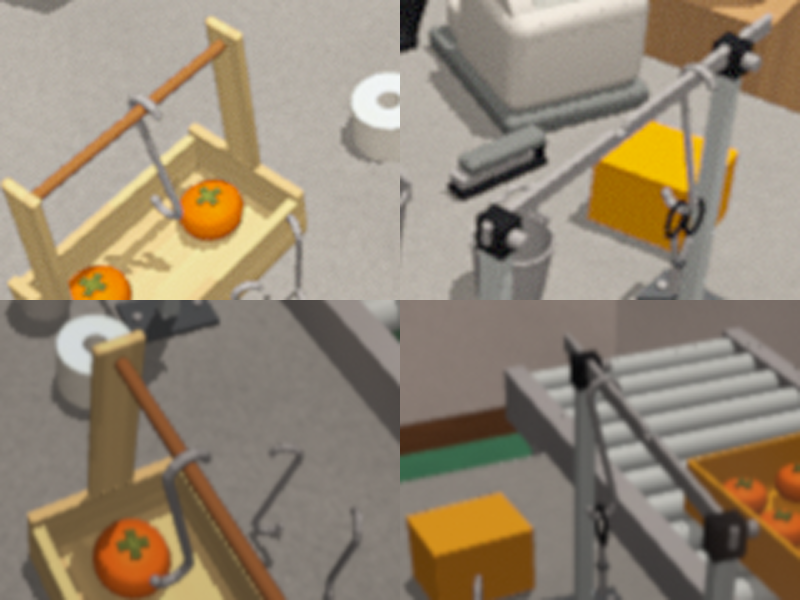

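View pics/m2.png

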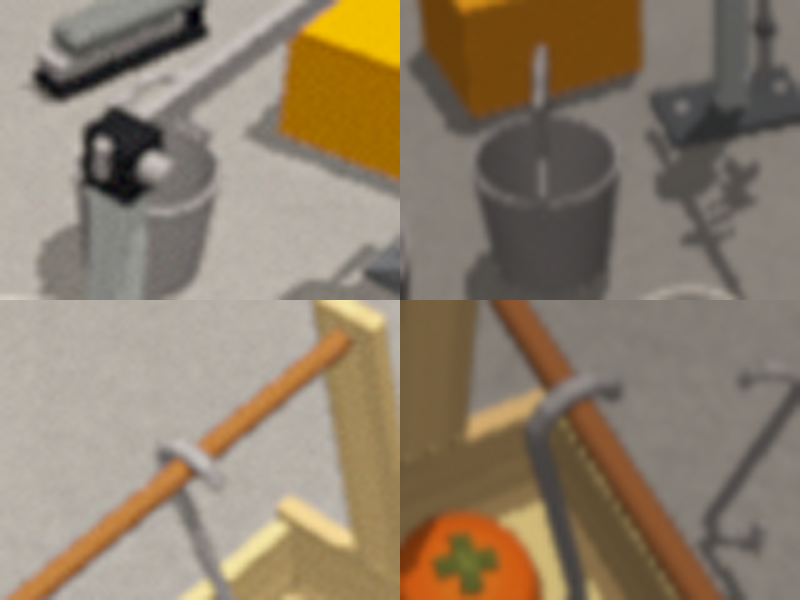

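```bash
cat > h.py <<'E'
import numpy as np,cv2
from plant import r
def ray(n,u,v,c=None):
    c=c or r.camera_info(n);P=np.array(c['pose'])
    d=P[:3,:3]@np.array([(u-c['cx'])/c['fx'],-(v-c['cy'])/c['fy'],-1.]);return P[:3,3],d/np.linalg.norm(d)
def atz(n,u,v,z,c=None):
    o,d=ray(n,u,v,c);return o+d*(z-o[2])/d[2]
def tri(a,b):
    (o,d),(p,e)=ray(*a),ray(*b)
    t=np.linalg.lstsq(np.c_[d,-e],p-o,rcond=None)[0];A=o+d*t[0];B=p+e*t[1]
    return (A+B)/2,np.linalg.norm(A-B)
def proj(n,X,c=None):
    c=c or r.camera_info(n);P=np.array(c['pose']);q=P[:3,:3].T@(np.asarray(X,float)-P[:3,3])
    return np.array([c['cx']+c['fx']*q[0]/-q[2],c['cy']-c['fy']*q[1]/-q[2]])
E
python3 - <<'E'
from h import *
np.set_printoptions(precision=1,suppress=True)
s=np.load("scene0.npy");d=np.load("side0.npy")
for nm,im,(x,y,w,h) in (("scene",s,(125,235,100,80)),("side",d,(295,270,100,130))):
    hsv=cv2.cvtColor(im,cv2.COLOR_RGB2HSV)[y:y+h,x:x+w]
    m=cv2.inRange(hsv,(3,110,60),(14,215,215))
    n,l,st,ce=cv2.connectedComponentsWithStats(m)
    print(nm,[(k[:4]+[x,y,0,0]).tolist()+[int(k[4])] for k in st[1:] if k[4]>40])
    # black heads
    hs=cv2.cvtColor(im,cv2.COLOR_RGB2GRAY);
    for (X,Y,W,H) in ((310,185,30,30),(395,125,25,25)) if nm=="scene" else ((322,150,30,30),(278,92,20,24)):
        mm=(hs[Y:Y+H,X:X+W]<55).astype(np.uint8); yy,xx=np.nonzero(mm); print("head",xx.min()+X,xx.max()+X,yy.min()+Y,yy.max()+Y,xx.mean()+X,yy.mean()+Y)
print("near head",tri(("scene",324,200),("side",336,165)),"far",tri(("scene",406,139),("side",287,104)))
print("hook",tri(("scene",178.5,271.5),("side",333,318.5)),atz("scene",178.5,271.5,239),atz("side",333,318.5,239))
print("pail rim c",atz("side",249,203.5,80), "scene right rim edge",atz("scene",343,202,80))
print("feet",atz("scene",318,290,8),atz("side",327,260,8),atz("scene",392,228,8),atz("side",286,190,8))
E
```

```text
scene [[180, 249, 29, 22, 47], [137, 272, 42, 37, 87]]
head 310 331 185 210 322.61046511627904 198.3953488372093
head 400 412 132 146 406.5684210526316 138.74736842105264
side [[306, 278, 28, 40, 265], [333, 320, 48, 67, 512], [297, 342, 31, 33, 137]]
head 329 344 156 174 336.21719457013575 164.44343891402715
head 281 291 98 112 284.8 104.37777777777778
near head (array([658.5,  11.3, 314.3]), np.float64(0.22798679863362004)) far (array([684. , 347.9, 317.4]), np.float64(3.2781618404588193))
hook (array([ 492.4, -295.2,  230. ]), np.float64(3.124694796360702)) [ 500.3 -301.7  239. ] [ 488.9 -298.7  239. ]
pail rim c [517.  241.7  80. ] scene right rim edge [551.3 275.7  80. ]
feet [657.7   4.4   8. ] [659.8   8.9   8. ] [691.5 338.4   8. ] [683.8 351.7   8. ]
```

Run:
```python
from h import *
np.set_printoptions(precision=1,suppress=True)
print("dowel far",tri(("scene",208.5,249.5),("side",307,278)),"near",tri(("scene",137,308),("side",381,387)))
print("sceneray229",atz("scene",208.5,249.5,229),atz("scene",137,308,229),atz("side",307,278,229),atz("side",381,387,229))
# pail: bail top wire/edge seen from side (248,179)..(248,208)
for z in(80,110,141,148): print(z,atz("side",248,179,z))
c=r.camera_info("wrist");print(c['fx'],np.array(c['pose']))
i=r.get_image("wrist");cv2.imwrite("pics/w0.png",i[...,::-1])
```

```text
dowel far (array([ 491. , -200.7,  226.7]), np.float64(10.1576812837757)) near (array([ 501.4, -419.4,  229.5]), np.float64(4.788610313829461))
sceneray229 [ 495.7 -208.2  229. ] [ 500.4 -416.6  229. ] [ 490.9 -196.1  229. ] [ 501.2 -421.7  229. ]
80 [555.3 364.1  80. ]
110 [542.9 322.  110. ]
141 [530.1 278.6 141. ]
148 [527.2 268.8 148. ]
289.51035697391825 [[   0.3    0.9    0.3  244.1]
 [  -0.9    0.3    0.1 -499. ]
 [   0.    -0.3    1.   372.4]
 [   0.     0.     0.     1. ]]
```

Call:
{"api": "servo_tool", "payload": {"series": [[[0, 0, -40], 0, 0], [[0, 0, -40], 0, 0], [[0, 0, -40], 0, 0], [[0, 0, -40], 0, 0], [[0, 0, -40], 0, 0], [[0, 0, -40], 0, 0]]}}

```text
time: 0.65
tool_pos: [173.1, -522.9, 416.3]
orientation: [179.8, -0.0, 18.3]
contact_force: [1.0, -1.0, 1.4]
finger_gap: 0.995
finger_force: 0.0
```

Call:
{"api": "servo_tool", "payload": {"series": [[[0, 0, 0], 0.106, 0], [[0, 0, 0], 0.106, 0], [[0, 0, 0], 0.106, 0], [[23, -31, -2], 0, 0], [[23, -31, -2], 0, 0], [[23, -31, -2], 0, 0], [[23, -31, -2], 0, 0], [[23, -31, -2], 0, 0], [[23, -31, -2], 0, 0], [[23, -31, -2], 0, 0], [[23, -31, -2], 0, 0], [[23, -31, -2], 0, 0]]}}

```text
time: 1.65
tool_pos: [380.5, -242.4, 431.7]
orientation: [180.0, -0.0, 0.1]
contact_force: [1.0, -0.3, 0.7]
finger_gap: 0.996
finger_force: 0.0
```

Call:
{"api": "servo_tool", "payload": {"series": [[[23, -31, -2], 0, 0], [[23, -31, -2], 0, 0], [[23, -31, -2], 0, 0], [[23, -31, -2], 0, 0], [[23, -31, -2], 0, 0], [[23, -31, -2], 0, 0], [[23, -31, -2], 0, 0], [[23, 0, 0], 0, 0], [[23, 0, 0], 0, 0]]}}

```text
time: 2.4
tool_pos: [579.4, -24.2, 429.1]
orientation: [180.0, -0.9, 0.3]
contact_force: [26.1, -1.1, 11.8]
finger_gap: 1.0
finger_force: 0.0
```

Call:
{"api": "servo_tool", "payload": {"series": [[[30, 0, 0], 0, 0], [[30, 0, 0], 0, 0], [[30, 0, 0], 0, 0], [[30, 0, 0], 0, 0], [[30, 0, 0], 0, 0], [[30, 0, 0], 0, 0]]}}

```text
time: 2.9
tool_pos: [595.6, -20.1, 389.9]
orientation: [-179.9, 3.0, 0.1]
contact_force: [0.2, -0.7, -0.1]
finger_gap: 0.998
finger_force: 0.0
```

Run:
```python
from plant import r
o=r.observe();print({k:o[k] for k in('joint_pos','tool_pos','orientation','contact_force')})
```

```text
{'joint_pos': array([-1.93960376e+00,  3.32918645e+01,  7.07427683e+01,  1.30469054e+02,
        1.02429058e-02,  1.77991023e+02]), 'tool_pos': array([595.62960012, -20.11369611, 389.9333107 ]), 'orientation': array([-1.79883861e+02,  3.01593408e+00,  7.21605389e-02]), 'contact_force': array([ 0.15645528, -0.70736278, -0.07161507])}
```

Call:
{"api": "servo_tool", "payload": {"series": [[[0, 0, -41], 0, 0], [[0, 0, -41], 0, 0], [[0, 0, -41], 0, 0], [[0, 0, -41], 0, 0]]}}

```text
time: 3.23
tool_pos: [564.3, -19.0, 458.5]
orientation: [179.9, -3.7, 0.1]
contact_force: [-0.5, 0.1, 0.5]
finger_gap: 1.001
finger_force: 0.0
```

Run:
```python
from plant import r
o=r.observe();print({k:o[k] for k in('joint_pos','tool_pos','orientation','contact_force')})
```

```text
{'joint_pos': array([-1.92951617e+00,  2.65179862e+01,  7.07304884e+01,  1.30470064e+02,
        8.69936796e-03,  1.77983963e+02]), 'tool_pos': array([564.34467067, -18.96341814, 458.54217551]), 'orientation': array([ 1.79876851e+02, -3.74042466e+00,  9.08261796e-02]), 'contact_force': array([-0.52825631,  0.14549698,  0.50601958])}
```

Call:
{"api": "servo_tool", "payload": {"series": [[[-8, 0, -41], 0, 0], [[-8, 0, -41], 0, 0], [[-8, 0, -41], 0, 0], [[-8, 0, -41], 0, 0], [[-10, 0, -40], 0, 0], [[-10, 0, -40], 0, 0], [[-12, 0, -40], 0, 0], [[-12, 0, -39], 0, 0], [[-14, 0, -39], 0, 0], [[-14, 0, -39], 0, 0], [[-16, 0, -38], 0, 0], [[-16, 0, -38], 0, 0]]}}

```text
time: 4.23
tool_pos: [403.9, -18.3, 654.5]
orientation: [178.8, -26.6, 0.3]
contact_force: [-0.3, 0.5, 0.6]
finger_gap: 1.004
finger_force: 0.0
```

Call:
{"api": "servo_tool", "payload": {"series": [[[-18, 0, -37], 0, 0], [[-18, 0, -37], 0, 0], [[-18, 0, -37], 0, 0], [[-20, 0, -36], 0, 0], [[-20, 0, -36], 0, 0], [[-20, 0, -36], 0, 0], [[-20, 0, -36], 0, 0], [[-20, 0, -36], 0, 0], [[-20, 0, -36], 0, 0]]}}

```text
time: 4.98
tool_pos: [241.1, -5.5, 751.4]
orientation: [173.8, -43.3, 7.6]
contact_force: [-0.9, 1.7, -0.7]
finger_gap: 0.994
finger_force: 0.0
```

Run:
```python
from plant import r
o=r.observe();print({k:o[k] for k in('joint_pos','tool_pos','orientation','contact_force')})
```

```text
{'joint_pos': array([  0.27121434, -13.40718313,  70.7642898 , 130.50884668,
        -1.18941064, 174.708839  ]), 'tool_pos': array([241.07551275,  -5.53664836, 751.37241344]), 'orientation': array([173.79618947, -43.32091902,   7.55174385]), 'contact_force': array([-0.85222681,  1.69015591, -0.68405057])}
```

```bash
cat >> h.py <<'E'
from scipy.spatial.transform import Rotation as Ro
np.set_printoptions(precision=2,suppress=True)
def pose():
    o=r.observe();return np.array(o['tool_pos']),Ro.from_euler('xyz',o['orientation'],degrees=True).as_matrix(),o
def shift(G,back=0,R=None,p=None):
    "tool-frame shift that brings grasp point to G, backed off"
    p0,R0,_=pose();R=R0 if R is None else R
    return R0.T@(np.asarray(G,float)+(r.grip_depth-back)*R[:,2]-p0)
E
python3 - <<'E'
from h import *
p,R,o=pose();print(R);print(np.degrees(np.arctan2(R[1,2],R[0,2])))
print(shift([491,-300,176],95))
E
```

```text
[[ 0.72  0.06  0.69]
 [ 0.1  -1.   -0.02]
 [ 0.69  0.08 -0.72]]
-1.4512722461265422
[-242.66  262.12  517.53]
```

Call:
{"api": "servo_tool", "payload": {"series": [[[0, 0, 0], 0.115, 0], [[-13, 18, 32], 0, 0], [[-13, 18, 32], 0, 0], [[-13, 18, 32], 0, 0], [[-13, 18, 32], 0, 0], [[-13, 18, 32], 0, 0], [[-13, 18, 32], 0, 0], [[-13, 18, 32], 0, 0], [[-13, 18, 32], 0, 0], [[-13, 18, 32], 0, 0], [[-13, 18, 32], 0, 0], [[-13, 18, 32], 0, 0]]}}

```text
time: 5.98
tool_pos: [335.7, -175.6, 463.1]
orientation: [-179.9, -41.8, -3.8]
contact_force: [0.9, -0.4, 1.1]
finger_gap: 0.998
finger_force: 0.0
```

Run:
```python
from h import *
p,R,o=pose();print(p,o['orientation'],o['joint_pos'],R)
print(shift([491,-300,176],95))
c=r.camera_info("wrist");np.save("wc1.npy",c,allow_pickle=True);i=r.get_image("wrist");np.save("w1.npy",i)
for X in([495,-300,239],[491,-300,176],[495,-300,88],p+30*R[:,2]): print(proj("wrist",X,c))
cv2.imwrite("pics/w1.png",i[...,::-1])
```

```text
[ 335.7  -175.55  463.12] [-179.91  -41.82   -3.77] [-53.1  -38.81  -1.93  96.7   30.45 139.03] [[ 0.74 -0.06  0.67]
 [-0.05 -1.   -0.04]
 [ 0.67 -0.   -0.75]]
[-69.89 114.48 246.27]
[351.14 184.39]
[343.79 203.63]
[335.14 220.26]
[279.9  221.61]
```

View pics/w1.png

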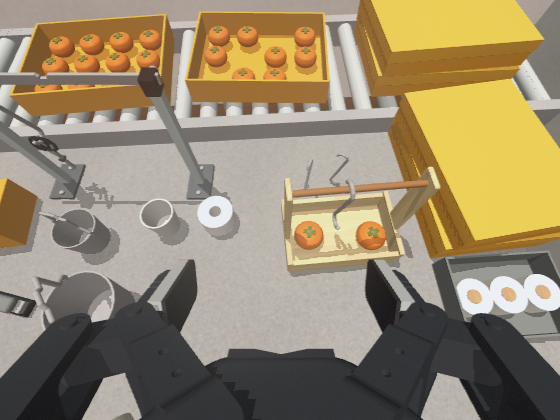

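Call:
{"api": "servo_tool", "payload": {"series": [[[-10, 16, 35], 0, 0], [[-10, 16, 35], 0, 0], [[-10, 16, 35], 0, 0], [[-10, 16, 35], 0, 0], [[-10, 16, 35], 0, 0], [[-10, 16, 35], 0, 0], [[-8, 14, 30], 0, 0], [[0, 0, 0], 0, 0]]}}

```text
time: 6.7
tool_pos: [437.7, -291.0, 232.9]
orientation: [-179.4, -41.4, -4.1]
contact_force: [-1.1, 0.6, -0.5]
finger_gap: 0.999
finger_force: 0.0
```

Run:
```python
from h import *
p,R,o=pose();print(p,o['orientation'])
print(shift([491,-300,176],0))
c=r.camera_info("wrist");i=r.get_image("wrist");np.save("w2.npy",i)
for X in([495,-300,239],[491,-300,176],[495,-300,88],p): print(proj("wrist",X,c))
cv2.imwrite("pics/w2.png",i[...,::-1])
np.save("wc2.npy",c,allow_pickle=True)
```

```text
[ 437.69 -291.02  232.89] [-179.37  -41.41   -4.09]
[ 2.74  6.01 96.9 ]
[287.09 158.59]
[286.52 201.22]
[285.46 230.1 ]
[279.78 236.8 ]
```

View pics/w2.png

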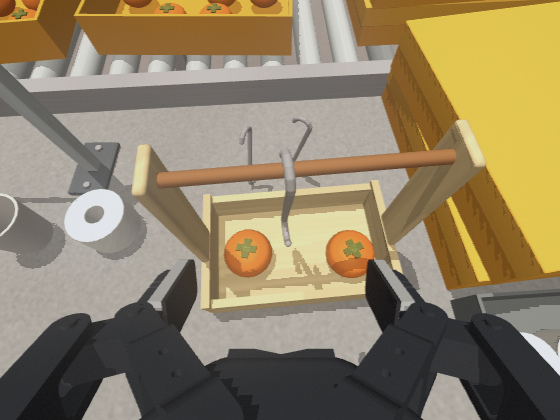

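Call:
{"api": "servo_tool", "payload": {"series": [[[0, 1, 20], 0, 0], [[1, 1, 20], 0, 0], [[1, 1, 20], 0, 0], [[1, 2, 20], 0, 0], [[0, 1, 17], 0, 0], [[0, 0, 0], 0, 60], [[0, 0, 0], 0, 120], [[0, 0, 0], 0, 180], [[0, 0, 0], 0, 255], [[0, 0, 0], 0, 255], [[0, 0, 0], 0, 255], [[0, 0, 0], 0, 255]]}}

```text
time: 7.75
tool_pos: [504.2, -301.5, 170.6]
orientation: [-179.9, -41.8, -3.7]
contact_force: [-1.7, -0.0, 2.1]
finger_gap: 0.056
finger_force: 58.7
```

Call:
{"api": "servo_tool", "payload": {"series": [[[0, 0, 0], 0, 255], [[0, 0, 0], 0, 255]]}}

```text
time: 7.92
tool_pos: [504.4, -301.5, 170.5]
orientation: [-179.9, -41.8, -3.7]
contact_force: [-0.5, -0.5, 3.2]
finger_gap: 0.058
finger_force: 58.9
```

Run:
```python
from h import *
p,R,o=pose();print(p,o['orientation'],o['finger_gap'],o['finger_force'],p-19*R[:,2])
c=r.camera_info("wrist");i=r.get_image("wrist");cv2.imwrite("pics/w3.png",i[...,::-1])
```

```text
[ 504.42 -301.46  170.51] [-179.89  -41.83   -3.73] 0.057971311077392326 58.9167183637619 [ 491.77 -300.68  184.67]
```

View pics/w3.png

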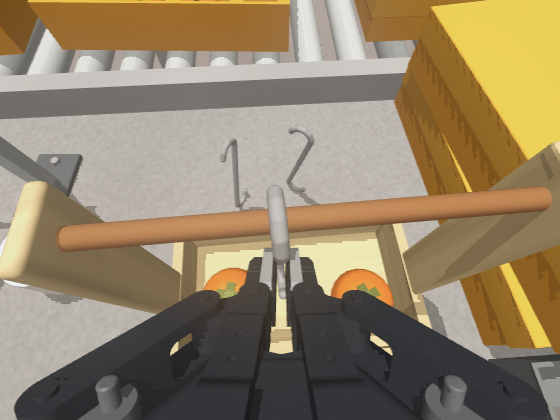

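Call:
{"api": "servo_tool", "payload": {"series": [[[5, 0, -6], 0, 255], [[6, 0, -6], 0, 255], [[0, 0, 0], 0, 255], [[-7, 0, -7], 0, 255], [[-15, 1, -13], 0, 255], [[-15, 1, -13], 0, 255], [[-15, 1, -13], 0, 255], [[10, 0, -22], 0, 255], [[10, 0, -22], 0, 255], [[10, 0, -22], 0, 255], [[10, 0, -22], 0, 255], [[0, 0, 0], 0, 255]]}}

```text
time: 8.97
tool_pos: [405.7, -298.9, 283.1]
orientation: [179.8, -42.0, -3.5]
contact_force: [0.2, -0.2, -0.3]
finger_gap: 0.053
finger_force: 59.1
```

Run:
```python
from h import *
p,R,o=pose();print(p,o['orientation'],o['contact_force'],o['finger_gap'])
H=np.array([8.4,-.8,10.5])
print(R.T@(np.array([600,80,277])+H-p))
# rail re-measure with view w1 
c=np.load("wc1.npy",allow_pickle=True).item()
i=np.load("w1.npy");g=cv2.cvtColor(i,cv2.COLOR_RGB2GRAY)
cv2.imwrite("pics/w1c.png",np.hstack([cv2.resize(i[50:200,0:200,::-1],(800,600),interpolation=cv2.INTER_CUBIC)]))
```

```text
[ 405.72 -298.86  283.12] [179.8  -42.    -3.55] [ 0.16 -0.25 -0.31] 0.05330891239858725
[ 135.88 -390.27  115.13]
```

View pics/w1c.png

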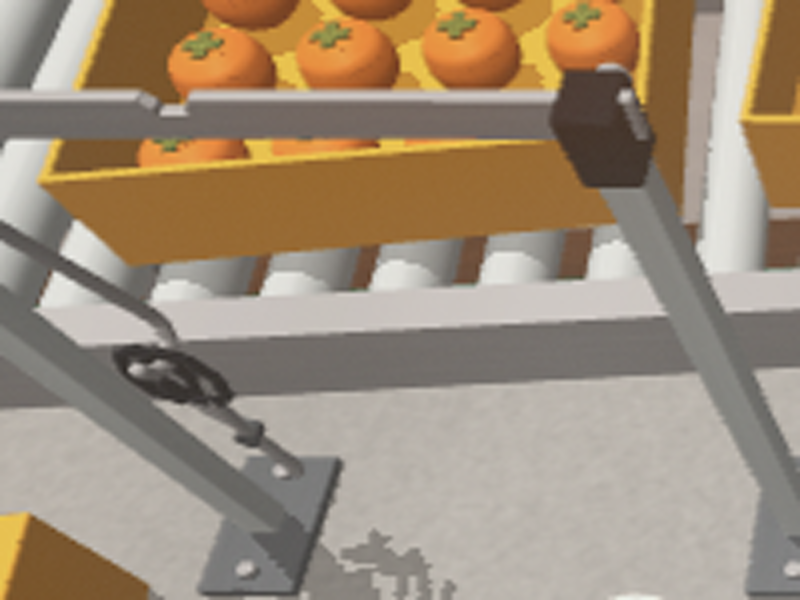

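Run:
```python
from h import *
c=np.load("wc1.npy",allow_pickle=True).item()
A=lambda u,v,z:atz("wrist",u/4,50+v/4,z,c)
print("notch",A(172,110,323),"walls",A(148,95,330),A(200,93,330),"bar",A(300,97,330),A(520,100,330),"head tl",A(560,72,331),"botplate corner",A(340,458,8))
```

```text
notch [668.25 172.3  323.  ] walls [668.4  176.23 330.  ] [668.22 156.66 330.  ] bar [663.57 117.93 330.  ] [656.53  33.76 330.  ] head tl [669.63  20.02 331.  ] botplate corner [725.19 310.65   8.  ]
```

Call:
{"api": "servo_tool", "payload": {"series": [[[12, -35, 11], 0, 255], [[12, -35, 11], 0, 255], [[12, -35, 11], 0, 255], [[12, -35, 11], 0, 255], [[12, -35, 10], 0, 255], [[12, -35, 10], 0, 255], [[12, -35, 10], 0, 255], [[12, -35, 10], 0, 255], [[12, -35, 10], 0, 255], [[12, -35, 10], 0, 255], [[12, -35, 10], 0, 255], [[0, 0, 0], 0, 255]]}}

```text
time: 9.97
tool_pos: [602.5, 21.1, 278.5]
orientation: [178.5, -41.6, 2.9]
contact_force: [-0.0, 0.4, -1.8]
finger_gap: 0.055
finger_force: 59.0
```

Run:
```python
from h import *
p,R,o=pose();print(p,o['orientation'],o['contact_force'],o['finger_gap'])
H=np.array([8.4,-.8,10.5]);print("hook",p-H)
c=r.camera_info("wrist");i=r.get_image("wrist");cv2.imwrite("pics/w4.png",i[...,::-1])
np.save("wc4.npy",c,allow_pickle=True);np.save("w4.npy",i)
```

```text
[602.47  21.15 278.54] [178.49 -41.63   2.88] [-0.02  0.41 -1.75] 0.05532900159146503
hook [594.07  21.95 268.04]
```

View pics/w4.png

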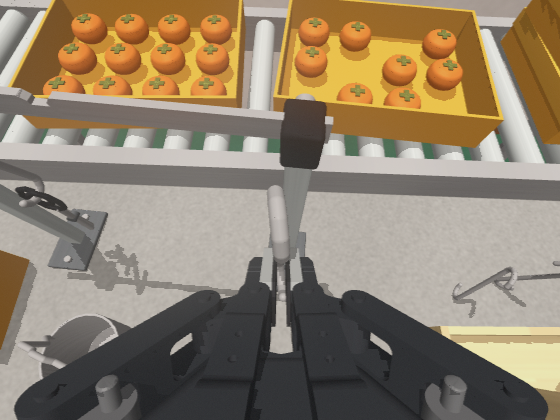

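Run:
```python
from h import *
p,R,o=pose();H=np.array([8.4,-.4,10.5]);print(R, R.T@(np.array([610,85,273])+H-p))
```

```text
[[ 0.75  0.03  0.66]
 [ 0.04 -1.    0.01]
 [ 0.66  0.02 -0.75]] [ 18.35 -63.92   7.92]
```

Call:
{"api": "servo_tool", "payload": {"series": [[[2, -8, 1], 0.03, 255], [[3, -12, 2], 0.03, 255], [[4, -12, 2], 0, 255], [[4, -12, 2], 0, 255], [[4, -12, 1], 0, 255], [[3, -8, 0], 0, 255], [[0, 0, 0], 0, 255], [[0, 0, 0], 0, 255]]}}

```text
time: 10.68
tool_pos: [620.9, 37.5, 288.4]
orientation: [179.9, -41.8, 3.5]
contact_force: [-0.4, -0.1, -0.9]
finger_gap: 0.061
finger_force: 59.2
```

Run:
```python
from h import *
p,R,o=pose();H=np.array([8.4,-.4,10.5]);print(o['contact_force'],R,p-H, "to over bar", R.T@(np.array([661,p[1]+.4,272])+H-p))
print("up",R.T@[0,0,1],"x",R.T@[1,0,0],"bar+y",R.T@[.077,.997,0])
```

```text
[-0.35 -0.11 -0.9 ] [[ 0.74  0.06  0.67]
 [ 0.05 -1.    0.04]
 [ 0.67  0.   -0.75]] [612.52  37.91 277.87] to over bar [32.16  2.96 36.63]
up [ 0.67  0.   -0.75] x [0.74 0.06 0.67] bar+y [ 0.1  -0.99  0.09]
```

Run:
```python
from h import *
print(r.observe()['joint_pos'])
```

```text
[  3.46 -28.11 -20.42  55.87   0.   179.94]
```

Call:
{"api": "servo_tool", "payload": {"series": [[[-9, 0, -35], 0, 255], [[-9, 0, -35], 0, 255], [[-9, 0, -35], 0, 255], [[-9, 0, -35], 0, 255], [[-9, 0, -35], 0, 255], [[0, 0, 0], -0.06, 255], [[0, 0, 0], -0.125, 255], [[0, 0, 0], -0.125, 255], [[0, 0, 0], -0.125, 255], [[0, 0, 0], -0.125, 255], [[0, 0, 0], -0.125, 255], [[0, 0, 0], -0.125, 255]]}}

```text
time: 11.68
tool_pos: [470.7, 28.0, 388.8]
orientation: [146.9, -27.2, 58.5]
contact_force: [0.5, 0.1, -0.7]
finger_gap: 0.058
finger_force: 59.3
```

Call:
{"api": "servo_tool", "payload": {"series": [[[0, 0, 0], -0.125, 255], [[0, 0, 0], -0.125, 255], [[0, 0, 0], -0.125, 255], [[0, 0, 0], -0.125, 255], [[0, 0, 0], -0.125, 255], [[0, 0, 0], -0.125, 255], [[0, 0, 0], -0.125, 255], [[0, 0, 0], -0.125, 255], [[0, 0, 0], -0.125, 255], [[0, 0, 0], -0.125, 255], [[0, 0, 0], -0.125, 255], [[0, 0, 0], -0.125, 255]]}}

```text
time: 12.68
tool_pos: [470.7, 28.0, 388.8]
orientation: [146.7, 26.9, 128.0]
contact_force: [0.8, 0.6, -0.7]
finger_gap: 0.056
finger_force: 59.5
```

Call:
{"api": "servo_tool", "payload": {"series": [[[0, 0, 0], -0.125, 255], [[0, 0, 0], -0.125, 255], [[0, 0, 0], -0.125, 255], [[0, 0, 0], -0.125, 255], [[0, 0, 0], -0.125, 255], [[0, 0, 0], -0.125, 255], [[0, 0, 0], -0.125, 255], [[0, 0, 0], -0.125, 255], [[0, 0, 0], -0.125, 255], [[0, 0, 0], -0.125, 255], [[0, 0, 0], -0.125, 255], [[0, 0, 0], -0.125, 255]]}}

```text
time: 13.68
tool_pos: [470.7, 28.0, 388.8]
orientation: [-150.8, 31.4, -129.5]
contact_force: [0.1, 0.7, -1.6]
finger_gap: 0.052
finger_force: 59.4
```

Call:
{"api": "servo_tool", "payload": {"series": [[[0, 0, 0], -0.125, 255], [[0, 0, 0], -0.125, 255], [[0, 0, 0], -0.125, 255], [[0, 0, 0], -0.125, 255], [[0, 0, 0], -0.125, 255], [[0, 0, 0], -0.125, 255], [[0, 0, 0], -0.125, 255], [[0, 0, 0], -0.125, 255], [[0, 0, 0], -0.125, 255], [[0, 0, 0], -0.125, 255], [[0, 0, 0], -0.125, 255], [[0, 0, 0], -0.125, 255]]}}

```text
time: 14.68
tool_pos: [470.7, 28.0, 388.8]
orientation: [-143.6, -22.3, -59.3]
contact_force: [-0.2, 0.5, -0.9]
finger_gap: 0.054
finger_force: 59.0
```

Run:
```python
from h import *
p,R,o=pose();print(p,o['orientation'],o['joint_pos'],R,o['finger_gap'])
```

```text
[470.7   28.02 388.77] [-143.64  -22.28  -59.33] [   3.4   -42.75  -15.77   75.16    0.01 -124.66] [[ 0.47 -0.58  0.67]
 [-0.8  -0.6   0.04]
 [ 0.38 -0.55 -0.75]] 0.05377082216565899
```

Call:
{"api": "servo_tool", "payload": {"series": [[[0, 0, 0], -0.121, 255], [[0, 0, 0], -0.121, 255], [[0, 0, 0], -0.121, 255], [[0, 0, 0], -0.121, 255], [[0, 0, 0], -0.121, 255], [[0, 0, 0], -0.121, 255], [[0, 0, 0], -0.121, 255], [[0, 0, 0], -0.121, 255], [[0, 30, 0], 0, 255], [[0, 30, 0], 0, 255], [[0, 30, 0], 0, 255], [[0, 0, 0], 0, 255]]}}

```text
time: 15.68
tool_pos: [473.5, -7.2, 388.3]
orientation: [-179.4, -41.8, -1.3]
contact_force: [-0.2, -0.6, -0.7]
finger_gap: 0.062
finger_force: 59.1
```

Run:
```python
from h import *
p,R,o=pose();print(p,o['orientation'],o['joint_pos'],R,o['finger_gap'])
```

```text
[473.55  -7.2  388.28] [-179.39  -41.82   -1.33] [  -1.25  -42.54  -15.76   74.96    0.56 -179.94] [[ 0.75 -0.02  0.67]
 [-0.02 -1.   -0.  ]
 [ 0.67 -0.01 -0.75]] 0.06167756761335259
```

Call:
{"api": "servo_tool", "payload": {"series": [[[0, 40, 0], 0, 255], [[0, 40, 0], 0, 255], [[0, 40, 0], 0, 255], [[0, 40, 0], 0, 255], [[0, 0, 0], 0, 255]]}}

```text
time: 16.1
tool_pos: [474.3, -67.9, 386.2]
orientation: [-178.6, -41.8, -9.1]
contact_force: [-0.9, 1.1, -0.8]
finger_gap: 0.055
finger_force: 59.1
```

Run:
```python
from h import *
p,R,o=pose();print(p,o['orientation'],o['joint_pos'],R)
H=np.array([8.4,-.8,10.5]);a=Ro.from_euler('z',o['orientation'][2]+3.6,degrees=True).as_matrix();H=a@H
print(H,R.T@(np.array([600,85,275])+H-p))
```

```text
[474.29 -67.91 386.18] [-178.58  -41.81   -9.15] [  -9.07  -42.02  -15.83   74.37    1.37 -179.94] [[ 0.74 -0.14  0.66]
 [-0.12 -0.99 -0.08]
 [ 0.67 -0.02 -0.75]]
[ 8.28 -1.61 10.5 ] [  13.55 -166.96  151.4 ]
```

Call:
{"api": "servo_tool", "payload": {"series": [[[1, -18, 17], 0, 255], [[1, -18, 17], 0, 255], [[2, -19, 17], 0, 255], [[2, -19, 17], 0, 255], [[2, -19, 17], 0, 255], [[2, -19, 17], 0, 255], [[2, -19, 17], 0, 255], [[2, -18, 16], 0, 255], [[1, -18, 16], 0, 255], [[0, 0, 0], 0, 255], [[0, 0, 0], 0, 255]]}}

```text
time: 17.02
tool_pos: [608.7, 86.4, 285.3]
orientation: [-178.6, -41.7, -8.8]
contact_force: [0.5, -0.2, -0.7]
finger_gap: 0.055
finger_force: 59.1
```

Run:
```python
from h import *
p,R,o=pose();print(p,o['orientation'],o['joint_pos'],o['contact_force'])
H=np.array([8.3,-1.6,10.5]);print("hook",p-H)
print(R.T@(np.array([660.5,85,272])+H-p))
print("up",R.T@[0,0,1],"x",R.T@[1,0,0],"bar+y",R.T@[.077,.997,0])
c=r.camera_info("wrist");i=r.get_image("wrist");cv2.imwrite("pics/w5.png",i[...,::-1]);np.save("w5.npy",i);np.save("wc5.npy",c,allow_pickle=True)
```

```text
[608.65  86.4  285.33] [-178.65  -41.68   -8.79] [  15.73  -26.89  -19.53   57.9   -14.74 -161.3 ] [ 0.49 -0.18 -0.67]
hook [600.35  88.   274.83]
[42.85 -5.23 42.08]
up [ 0.66 -0.02 -0.75] x [ 0.74 -0.14  0.66] bar+y [-0.06 -1.   -0.03]
```

View pics/w5.png

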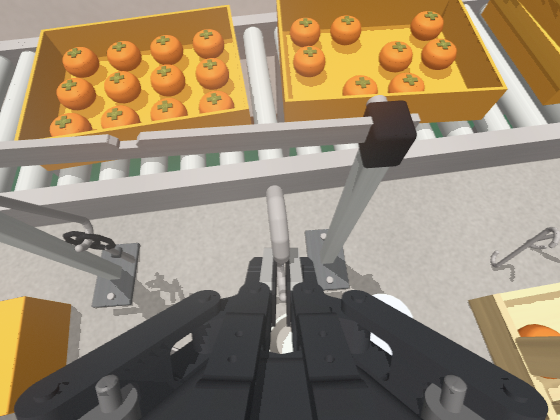

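Run:
```python
from h import *
c=np.load("wc5.npy",allow_pickle=True).item();i=np.load("w5.npy");g=cv2.cvtColor(i,cv2.COLOR_RGB2GRAY).astype(int)
for u in(180,220,275,320): print(u,g[105:160,u].tolist())
print("notch",atz("wrist",125,143,323,c))
print("hook top pt proj", proj("wrist",[600.35,88,274.8+83],c),"tip",proj("wrist",[615.3,87,274.8+64],c))
for x in(661,667): print([proj("wrist",[x+.077*(y-88),y,330],c) for y in(60,88,120,150)])
```

```text
180 [163, 164, 164, 164, 163, 160, 156, 154, 152, 146, 138, 149, 204, 204, 169, 126, 126, 126, 127, 125, 126, 126, 126, 127, 185, 205, 205, 205, 205, 205, 205, 205, 144, 120, 122, 123, 121, 119, 121, 120, 122, 121, 121, 120, 119, 119, 121, 121, 123, 122, 135, 139, 139, 140, 140]
220 [177, 178, 177, 178, 177, 192, 205, 205, 154, 128, 128, 127, 127, 129, 128, 127, 127, 129, 128, 126, 127, 164, 205, 205, 206, 206, 205, 206, 205, 166, 121, 121, 123, 122, 120, 120, 121, 122, 123, 122, 120, 120, 118, 122, 123, 122, 122, 132, 171, 201, 200, 199, 200, 198, 197]
275 [170, 171, 171, 170, 172, 164, 158, 162, 165, 167, 172, 176, 178, 182, 185, 189, 191, 193, 205, 204, 204, 204, 205, 205, 204, 186, 121, 119, 122, 121, 123, 120, 122, 123, 122, 121, 120, 120, 118, 119, 120, 120, 122, 145, 225, 227, 227, 229, 230, 230, 231, 232, 232, 217, 209]
320 [126, 127, 127, 126, 127, 127, 125, 126, 126, 126, 126, 126, 126, 126, 143, 205, 205, 205, 205, 206, 206, 205, 188, 116, 117, 118, 118, 120, 119, 119, 121, 118, 118, 118, 119, 117, 118, 118, 117, 121, 121, 135, 150, 165, 179, 186, 192, 200, 207, 207, 207, 207, 207, 207, 207]
notch [670.34 174.46 323.  ]
hook top pt proj [275.37 199.82] tip [274.76 190.06]
[array([310.53, 127.96]), array([263.84, 130.73]), array([210.29, 133.9 ]), array([159.9 , 136.88])]
[array([308.76, 120.24]), array([262.73, 122.95]), array([209.93, 126.07]), array([160.26, 128.99])]
```

Call:
{"api": "servo_tool", "payload": {"series": [[[7, -1, 7], 0, 255], [[7, -1, 7], 0, 255], [[7, -1, 7], 0, 255], [[7, -1, 7], 0, 255], [[5, -1, 5], 0, 255], [[0, 0, 0], 0, 255]]}}

```text
time: 17.57
tool_pos: [657.0, 82.6, 283.8]
orientation: [-178.6, -41.8, -9.1]
contact_force: [-0.1, 0.3, -0.0]
finger_gap: 0.056
finger_force: 59.1
```

Call:
{"api": "servo_tool", "payload": {"series": [[[4, -1, 4], 0, 255], [[4, -1, 5], 0, 255], [[0, 0, 0], 0, 255], [[0, 0, 0], 0, 255]]}}

```text
time: 17.9
tool_pos: [668.0, 83.5, 282.8]
orientation: [-178.6, -41.8, -9.0]
contact_force: [-0.1, -0.3, -1.9]
finger_gap: 0.06
finger_force: 59.2
```

Call:
{"api": "servo_tool", "payload": {"series": [[[-2, 0, 2], 0, 255], [[-2, 0, 2], 0, 255], [[-2, 0, 2], 0, 255], [[-2, 0, 2], 0, 255], [[0, 0, 0], 0, 255]]}}

```text
time: 18.32
tool_pos: [667.6, 83.8, 272.5]
orientation: [-178.5, -41.9, -9.1]
contact_force: [3.0, 0.5, 1.1]
finger_gap: 0.051
finger_force: 59.1
```

Call:
{"api": "servo_tool", "payload": {"series": [[[0, 0, 0], 0, 255], [[0, 0, 0], 0, 255]]}}

```text
time: 18.48
tool_pos: [667.5, 83.8, 272.5]
orientation: [-178.5, -41.9, -9.0]
contact_force: [2.6, -0.4, 1.2]
finger_gap: 0.056
finger_force: 59.1
```

Call:
{"api": "servo_tool", "payload": {"series": [[[-1, 0, 1], 0, 255], [[-1, 0, 1], 0, 255], [[0, 0, 0], 0, 255], [[0, 0, 0], 0, 255]]}}

```text
time: 18.82
tool_pos: [668.1, 83.8, 271.3]
orientation: [-178.5, -42.0, -9.1]
contact_force: [4.9, -1.6, 5.9]
finger_gap: 0.058
finger_force: 59.7
```

Call:
{"api": "servo_tool", "payload": {"series": [[[1.5, 0, 1.3], 0, 255], [[1.5, -0.5, 1.3], 0, 255], [[1, 0, 1], 0, 255], [[0, 0, 0], 0, 255], [[0, 0, 0], 0, 255]]}}

```text
time: 19.23
tool_pos: [672.3, 83.6, 267.9]
orientation: [-178.6, -41.7, -9.0]
contact_force: [0.1, 0.1, -1.4]
finger_gap: 0.055
finger_force: 59.2
```

Call:
{"api": "servo_tool", "payload": {"series": [[[-0.7, 0, 0.7], 0, 255], [[-0.7, 0, 0.7], 0, 255], [[0, 0, 0], 0, 255], [[0, 0, 0], 0, 255]]}}

```text
time: 19.57
tool_pos: [672.5, 83.7, 267.2]
orientation: [-178.6, -41.8, -9.0]
contact_force: [-0.9, -0.4, -0.8]
finger_gap: 0.057
finger_force: 59.4
```

Call:
{"api": "servo_tool", "payload": {"series": [[[-0.7, 0, 0.7], 0, 255], [[0, 0, 0], 0, 255], [[0, 0, 0], 0, 255]]}}

```text
time: 19.82
tool_pos: [672.6, 83.7, 266.8]
orientation: [-178.5, -41.9, -9.0]
contact_force: [-0.6, 0.1, 2.6]
finger_gap: 0.054
finger_force: 59.9
```

Call:
{"api": "servo_tool", "payload": {"series": [[[-0.7, 0, 0.7], 0, 255], [[0, 0, 0], 0, 255], [[0, 0, 0], 0, 255], [[0, 0, 0], 0, 255]]}}

```text
time: 20.15
tool_pos: [672.9, 83.7, 266.4]
orientation: [-178.5, -41.9, -9.1]
contact_force: [-0.1, -0.6, 5.7]
finger_gap: 0.051
finger_force: 60.2
```

Call:
{"api": "servo_tool", "payload": {"series": [[[0, -2, 0], 0, 255], [[-0.2, -4, -0.1], 0, 255], [[-0.2, -4, -0.1], 0, 255], [[-0.2, -4, -0.1], 0, 255], [[-0.2, -4, -0.1], 0, 255], [[-0.2, -4, -0.1], 0, 255], [[-0.2, -4, -0.1], 0, 255], [[0, 0, 0], 0, 255]]}}

```text
time: 20.82
tool_pos: [675.3, 109.6, 266.0]
orientation: [-178.6, -41.9, -9.1]
contact_force: [2.7, -2.0, 4.7]
finger_gap: 0.057
finger_force: 59.4
```

Call:
{"api": "servo_tool", "payload": {"series": [[[0.3, -4, 0.4], 0, 255], [[0.3, -4, 0.4], 0, 255], [[-0.2, -4, 0], 0, 255], [[-0.2, -4, 0], 0, 255], [[-0.2, -4, -0.1], 0, 255], [[-0.2, -4, -0.1], 0, 255], [[-0.2, -4, -0.1], 0, 255], [[-0.2, -4, -0.1], 0, 255], [[0, 0, 0], 0, 255]]}}

```text
time: 21.57
tool_pos: [679.2, 141.5, 265.6]
orientation: [-178.6, -41.9, -9.0]
contact_force: [0.4, -2.7, 6.5]
finger_gap: 0.053
finger_force: 60.0
```

Call:
{"api": "servo_tool", "payload": {"series": [[[-0.2, -3, -0.1], 0, 255], [[-0.2, -3, -0.1], 0, 255], [[-0.2, -3, -0.1], 0, 255], [[-0.2, -3, -0.1], 0, 255], [[-0.2, -3, -0.1], 0, 255], [[0, 0, 0], 0, 255]]}}

```text
time: 22.07
tool_pos: [680.3, 156.5, 265.6]
orientation: [-178.6, -41.9, -9.0]
contact_force: [0.9, -0.9, 5.4]
finger_gap: 0.06
finger_force: 60.0
```

Call:
{"api": "servo_tool", "payload": {"series": [[[-0.2, -2, -0.1], 0, 255], [[-0.2, -2, -0.1], 0, 255], [[0, 0, 0], 0, 255]]}}

```text
time: 22.32
tool_pos: [680.4, 160.4, 265.6]
orientation: [-178.6, -41.9, -9.0]
contact_force: [1.1, -2.1, 4.8]
finger_gap: 0.056
finger_force: 60.1
```

Call:
{"api": "servo_tool", "payload": {"series": [[[-0.2, -2, -0.1], 0, 255], [[-0.2, -2, -0.1], 0, 255], [[0, 0, 0], 0, 255]]}}

```text
time: 22.57
tool_pos: [679.8, 165.0, 263.6]
orientation: [-178.6, -41.7, -8.9]
contact_force: [0.2, 0.5, 0.6]
finger_gap: 0.056
finger_force: 59.5
```

Call:
{"api": "servo_tool", "payload": {"series": [[[-0.8, -0.5, 0.8], 0, 255], [[-0.8, -0.5, 0.8], 0, 255], [[0, 0, 0], 0, 255]]}}

```text
time: 22.82
tool_pos: [680.2, 165.8, 262.2]
orientation: [-178.6, -41.8, -9.0]
contact_force: [-0.6, 1.6, 1.2]
finger_gap: 0.059
finger_force: 59.6
```

Call:
{"api": "servo_tool", "payload": {"series": [[[-0.8, -0.5, 0.8], 0, 255], [[-0.8, -0.5, 0.8], 0, 255], [[0, 0, 0], 0, 255]]}}

```text
time: 23.07
tool_pos: [680.5, 166.8, 260.7]
orientation: [-178.5, -41.8, -9.0]
contact_force: [-0.2, 1.0, 2.7]
finger_gap: 0.056
finger_force: 59.8
```

Call:
{"api": "servo_tool", "payload": {"series": [[[-0.8, -0.8, 0.8], 0, 255], [[-0.8, -0.8, 0.8], 0, 255], [[0, 0, 0], 0, 255]]}}

```text
time: 23.32
tool_pos: [680.7, 168.0, 258.7]
orientation: [-178.6, -41.9, -9.1]
contact_force: [0.6, -0.3, 5.1]
finger_gap: 0.055
finger_force: 59.9
```

Call:
{"api": "servo_tool", "payload": {"series": [[[-0.8, -0.2, 0.8], 0, 255], [[-0.4, 0, 0.4], 0, 255], [[0, 0, 0], 0, 255], [[0, 0, 0], 0, 255]]}}

```text
time: 23.65
tool_pos: [681.1, 168.1, 258.5]
orientation: [-178.5, -42.0, -9.1]
contact_force: [0.7, -0.0, 7.3]
finger_gap: 0.052
finger_force: 60.4
```

Call:
{"api": "servo_tool", "payload": {"series": [[[0.7, 0, -0.7], 0, 255], [[0, 0, 0], 0, 180], [[0, 0, 0], 0, 100], [[0, 0, 0], 0, 0], [[0, 0, 0], 0, 0], [[0, 0, 0], 0, 0], [[0, 0, -5], 0, 0], [[0, 0, -15], 0, 0], [[0, 0, -30], 0, 0], [[0, 0, -35], 0, 0], [[0, 0, -35], 0, 0], [[0, 0, 0], 0, 0]]}}

```text
time: 24.65
tool_pos: [599.3, 178.6, 355.5]
orientation: [-178.1, -42.3, -9.3]
contact_force: [0.3, -0.2, 1.1]
finger_gap: 0.999
finger_force: 0.0
```

Run:
```python
from h import *
p,R,o=pose();print(p,o['orientation'],o['contact_force'],o['finger_gap'])
c=r.camera_info("wrist");i=r.get_image("wrist");np.save("w6.npy",i);np.save("wc6.npy",c,allow_pickle=True)
j=r.get_image("scene");np.save("scene6.npy",j);k=r.get_image("side");np.save("side6.npy",k)
cv2.imwrite("pics/w6.png",i[...,::-1])
# expected pail
for X in([517,242,80],[520,245,145]): print(proj("wrist",X,c))
# hook check: scene diff
for n,a in(("scene",j),("side",k)):
    d=cv2.absdiff(a,np.load(n+"0.npy")).max(2); print(n,[proj(n,[x,167.5,z]) for x,z in((668,331),(654,306),(682,190))])
g=cv2.cvtColor(i,cv2.COLOR_RGB2GRAY)
for z in(331,306,248,190,170): 
    u,v=proj("wrist",[668.5-.24*(z-248)*(abs(z-248)<60),168,z],c).round().astype(int);print(z,u,v,g[v,u-12:u+13].tolist())
```

```text
[599.32 178.58 355.51] [-178.13  -42.27   -9.26] [ 0.34 -0.19  1.08] 0.9993451848993068
[248.05 365.04]
[238.54 366.01]
scene [array([364.9 , 163.61]), array([359.1 , 169.92]), array([364.61, 210.17])]
side [array([309.69, 127.83]), array([304.31, 137.74]), array([311.97, 173.3 ])]
331 282 168 [191, 209, 218, 222, 186, 176, 192, 199, 203, 202, 199, 189, 170, 154, 179, 184, 182, 184, 194, 201, 202, 202, 202, 202, 202]
306 284 196 [121, 121, 122, 121, 122, 115, 107, 120, 131, 132, 128, 121, 112, 107, 118, 119, 119, 119, 120, 119, 120, 120, 120, 119, 120]
248 283 210 [181, 186, 191, 192, 190, 189, 176, 125, 103, 105, 103, 105, 103, 122, 184, 196, 195, 193, 193, 192, 193, 195, 193, 191, 188]
190 282 219 [190, 192, 193, 192, 193, 193, 196, 197, 156, 117, 105, 103, 108, 114, 149, 189, 195, 191, 190, 189, 187, 188, 191, 193, 193]
170 284 234 [193, 195, 194, 193, 192, 193, 194, 170, 166, 182, 189, 188, 176, 157, 186, 191, 190, 187, 185, 186, 186, 189, 191, 191, 191]
```

Run:
```python
from h import *
print("big rim",tri(("scene",272,186),("side",200,222)),"bailtop",tri(("scene",272,163),("side",197,187)))
p,R,o=pose();print(R, R.T@(np.array([520,244,119])-(130-19)*R[:,2]-p), "view", R.T@(np.array([520,244,200])-(150-19)*R[:,2]-p))
```

```text
big rim (array([359.02, 177.01, 111.15]), np.float64(1.76904664744232)) bailtop (array([369.17, 172.96, 214.64]), np.float64(22.109834005257483))
[[ 0.74 -0.14  0.66]
 [-0.12 -0.99 -0.08]
 [ 0.67 -0.02 -0.74]] [-219.57  -49.48    0.32] view [-165.52  -51.04  -79.99]
```

Call:
{"api": "servo_tool", "payload": {"series": [[[-20, -6, -16], 0, 0], [[-33, -10, -16], 0, 0], [[-33, -10, -16], 0, 0], [[-33, -10, -16], 0, 0], [[-30, -10, -10], 0, 0], [[-16, -5, -6], 0, 0], [[0, 0, 0], 0, 0]]}}

```text
time: 25.38
tool_pos: [431.6, 255.1, 294.2]
orientation: [-178.9, -41.7, -8.7]
contact_force: [0.6, -0.1, -0.2]
finger_gap: 1.001
finger_force: 0.0
```

Run:
```python
from h import *
p,R,o=pose();print(p,o['orientation'],o['joint_pos'])
c=r.camera_info("wrist");i=r.get_image("wrist");np.save("w7.npy",i);np.save("wc7.npy",c,allow_pickle=True);cv2.imwrite("pics/w7.png",i[...,::-1])
for X in([520,244,80],[520,244,145],[520,217,120],[520,271,120]): print(proj("wrist",X,c))
g=cv2.cvtColor(i,cv2.COLOR_RGB2GRAY)
sub=g[180:330:3,200:380:3]
print("\n".join("".join(" .:-=+*#%@"[::-1][min(9,x*10//256)] for x in row) for row in sub))
```

```text
[431.58 255.14 294.22] [-178.85  -41.66   -8.65] [  52.03  -29.2   -17.69   76.86  -34.73 -127.57]
[281.58 227.05]
[281.01 208.58]
[301.14 213.71]
[261.24 219.  ]<stdin>:7: RuntimeWarning: overflow encountered in scalar multiply
Traceback (most recent call last):
OverflowError: Python integer 256 out of bounds for uint8
```

Run:
```python
from h import *
i=np.load("w7.npy");g=cv2.cvtColor(i,cv2.COLOR_RGB2GRAY)
m=(g[150:330,190:400]<165).astype(np.uint8)
n,l,st,ce=cv2.connectedComponentsWithStats(m)
print([(s[0]+190,s[1]+150,s[2],s[3],s[4]) for s in st[1:] if s[4]>60])
for v in range(192,262,5): print(v,(g[v,226:340:2]).tolist())
```

```text
[(np.int32(199), np.int32(150), np.int32(167), np.int32(55), np.int32(3133)), (np.int32(374), np.int32(150), np.int32(26), np.int32(33), np.int32(712)), (np.int32(364), np.int32(183), np.int32(36), np.int32(37), np.int32(918)), (np.int32(355), np.int32(197), np.int32(45), np.int32(49), np.int32(1035)), (np.int32(190), np.int32(201), np.int32(8), np.int32(110), np.int32(566)), (np.int32(247), np.int32(203), np.int32(71), np.int32(77), np.int32(2847)), (np.int32(305), np.int32(259), np.int32(95), np.int32(71), np.int32(3445))]
192 [92, 85, 80, 95, 146, 130, 129, 130, 131, 132, 134, 134, 132, 133, 135, 130, 130, 170, 182, 183, 181, 187, 185, 181, 148, 134, 134, 147, 133, 134, 133, 135, 136, 136, 134, 136, 133, 134, 129, 133, 137, 136, 136, 136, 134, 135, 130, 134, 130, 129, 131, 131, 133, 132, 131, 129, 131]
197 [132, 129, 128, 132, 128, 126, 132, 131, 132, 134, 134, 133, 134, 135, 132, 127, 129, 133, 134, 133, 132, 130, 131, 175, 183, 180, 133, 134, 131, 133, 170, 177, 178, 180, 180, 184, 180, 180, 185, 185, 182, 180, 183, 181, 183, 184, 179, 180, 183, 184, 185, 181, 183, 180, 180, 173
[... 2779 characters left out ...]
 200, 199, 200, 188, 184, 169, 137, 134, 134, 131, 131, 133, 182, 180, 182, 182, 184, 186, 185, 181, 181, 182, 185, 184]
252 [173, 176, 179, 181, 180, 177, 183, 177, 177, 181, 180, 182, 181, 182, 183, 181, 114, 199, 157, 195, 203, 203, 202, 202, 202, 145, 146, 145, 190, 200, 199, 200, 202, 202, 197, 199, 114, 129, 133, 130, 133, 133, 134, 133, 129, 175, 184, 184, 187, 180, 182, 184, 185, 183, 181, 181, 186]
257 [181, 183, 178, 177, 181, 183, 185, 180, 180, 183, 180, 177, 177, 180, 182, 184, 183, 181, 139, 100, 101, 124, 181, 201, 196, 193, 195, 198, 200, 205, 175, 117, 101, 101, 100, 113, 134, 136, 134, 134, 132, 133, 133, 133, 132, 135, 184, 183, 183, 188, 185, 185, 182, 182, 183, 181, 184]
```

Run:
```python
from h import *
c=np.load("wc7.npy",allow_pickle=True).item()
i=np.load("w7.npy");g=cv2.cvtColor(i,cv2.COLOR_RGB2GRAY)
A=lambda u,v,z:atz("wrist",u,v,z,c)
for v in range(202,224): 
    row=g[v,262:306].astype(int); print(v,row.tolist())
print("rim c",A(278.5,229,80),"L",A(249,229,80),"R",A(308,230,80))
print("top corners",A(270,207,138),A(298,218,138),"mid",A(284,211,145))
print("rim bail ends",A(249,222,80),A(307,234,80))
```

```text
202 [180, 180, 181, 180, 181, 183, 183, 181, 184, 185, 185, 191, 195, 197, 199, 199, 199, 197, 198, 197, 196, 195, 192, 190, 187, 186, 185, 183, 181, 182, 182, 182, 183, 182, 180, 180, 182, 184, 183, 181, 180, 182, 184, 183]
203 [180, 180, 180, 180, 182, 184, 188, 195, 201, 204, 196, 182, 177, 171, 152, 126, 139, 145, 148, 149, 164, 174, 186, 199, 200, 197, 191, 184, 180, 179, 181, 182, 183, 181, 177, 176, 179, 183, 183, 183, 183, 183, 183, 182]
204 [177, 178, 179, 183, 188, 195, 197, 179, 149, 120, 114, 116, 116, 117, 117, 117, 117, 118, 118, 117, 118, 117, 118, 116, 142, 183, 194, 198, 196, 189, 184, 182, 180, 179, 177, 177, 179, 181, 181, 182, 184, 184, 182, 177]
205 [178, 185, 194, 198, 182, 167, 128, 114, 115, 116, 115, 115, 115, 115, 115, 114, 115, 116, 115, 116, 117, 117, 116, 116, 117, 119, 117, 141, 153, 190, 198, 189, 181, 178, 175, 175, 180, 182, 181, 181, 181, 183, 182, 178]
206 [194, 200, 179, 132, 113, 114, 116, 116, 115, 115, 116, 117, 117, 117, 116, 116, 116, 116, 115, 116, 115, 114, 115, 117, 115, 117, 117, 118, 116, 116, 171, 201, 198, 186, 178, 177, 181, 183, 183, 
[... 3372 characters left out ...]
, 118, 120, 119, 117, 155]
222 [110, 111, 112, 112, 113, 114, 113, 114, 114, 115, 116, 116, 114, 114, 115, 116, 115, 115, 116, 116, 114, 115, 114, 114, 114, 113, 115, 116, 117, 116, 119, 118, 118, 107, 104, 106, 106, 105, 115, 119, 119, 119, 121, 113]
223 [110, 110, 112, 113, 111, 114, 113, 113, 113, 113, 113, 115, 115, 116, 115, 115, 115, 116, 114, 115, 114, 114, 114, 114, 113, 113, 112, 117, 117, 117, 117, 118, 118, 106, 105, 106, 107, 104, 114, 117, 118, 119, 119, 120]
rim c [517.62 248.88  80.  ] L [523.76 291.64  80.  ] R [509.97 206.53  80.  ]
top corners [527.45 257.43 138.  ] [507.08 224.13 138.  ] mid [516.14 240.74 145.  ]
rim bail ends [534.77 290.63  80.  ] [504.11 209.04  80.  ]
```

Run:
```python
from h import *
c=np.load("wc7.npy",allow_pickle=True).item()
A=lambda u,v,z:atz("wrist",u,v,z,c)
a,b,m=A(264,209.5,138),A(297,215.7,138),A(277,209.8,146);print(a,b,m);d=a-b;yaw=np.degrees(np.arctan2(-d[0],d[1]));print("yaw",yaw)
p,R,o=pose()
C=(np.array([517.6,248.9,0])+m)/2;C[2]=119;print(C)
print("axis yaw of tool y",np.degrees(np.arctan2(R[0,1],-R[1,1])),R)
for back in(60,0): print(R.T@(C-(back-19)*R[:,2]-p))
```

```text
[525.03 265.51 138.  ] [510.39 224.87 138.  ] [518.59 249.27 146.  ]
yaw -19.810202267245202
[518.1  249.08 119.  ]
axis yaw of tool y -7.908459532741998 [[ 0.74 -0.14  0.66]
 [-0.11 -0.99 -0.08]
 [ 0.67 -0.02 -0.75]]
[-53.82  -3.17 147.41]
[-53.82  -3.17 207.41]
```

Call:
{"api": "servo_tool", "payload": {"series": [[[-5, 0, 0], 0.08, 0], [[-11, 0.2, 24], 0, 0], [[-11, 0.2, 30], 0, 0], [[-12, 0.2, 30], 0, 0], [[-11, 0.2, 30], 0, 0], [[0, 0, 30], 0, 0], [[0, 0, 0], 0, 0]]}}

```text
time: 26.02
tool_pos: [493.6, 248.2, 150.3]
orientation: [-175.0, -41.3, -14.9]
contact_force: [-1.0, -0.8, -2.3]
finger_gap: 1.001
finger_force: 0.0
```

Run:
```python
from h import *
p,R,o=pose();print(p,o['orientation'],o['contact_force'])
print(R,R.T@(np.array([518.3,249.1,124])+19*R[:,2]-p))
c=r.camera_info("wrist");i=r.get_image("wrist");np.save("w8.npy",i);np.save("wc8.npy",c,allow_pickle=True);g=cv2.cvtColor(i,cv2.COLOR_RGB2GRAY)
y=np.radians(-20);ax=np.array([-np.sin(y),np.cos(y),0])
for n,X in(("top",[518.3,249.1,148]),("R",np.array([518.3,249.1,141])-27*ax),("L",np.array([518.3,249.1,141])+27*ax)):
    u,v=proj("wrist",X,c);print(n,u,v)
    u=int(u);v=int(v);print(cv2.resize(g[v-16:v+16,u-24:u+24],(24,16),interpolation=cv2.INTER_AREA).tolist())
```

```text
[493.65 248.21 150.26] [-175.02  -41.32  -14.93] [-0.97 -0.78 -2.35]
[[ 0.73 -0.2   0.66]
 [-0.19 -0.98 -0.09]
 [ 0.66 -0.07 -0.75]] [ 0.38 -4.12 54.79]
top 271.80405032530086 205.91111578137517
[[137, 137, 139, 138, 137, 141, 143, 137, 136, 138, 138, 140, 163, 162, 142, 141, 140, 137, 139, 139, 181, 184, 183, 185], [134, 136, 140, 140, 139, 138, 149, 162, 162, 173, 189, 188, 189, 188, 179, 146, 141, 138, 140, 142, 172, 188, 187, 187], [135, 137, 159, 163, 188, 189, 188, 188, 187, 187, 188, 188, 188, 187, 188, 156, 148, 146, 151, 159, 188, 191, 191, 189], [136, 137, 180, 188, 189, 189, 188, 187, 186, 189, 193, 198, 201, 204, 205, 205, 206, 203, 200, 206, 204, 200, 196, 192], [138, 138, 181, 186, 187, 187, 188, 197, 207, 208, 196, 171, 155, 131, 124, 123, 123, 123, 122, 129, 149, 163, 187, 203], [140, 139, 159, 187, 188, 195, 193, 181, 146, 123, 119, 120, 120, 120, 121, 121, 121, 122, 122, 122, 123, 124, 123, 125], [140, 160, 190, 196, 205, 185, 141, 121, 121, 121, 120, 121, 121, 122, 121, 121, 121, 120, 120, 120, 120, 121, 122, 122], [190, 192, 202, 186, 141, 123, 153, 185, 181, 172,
[... 4332 characters left out ...]
188, 189, 188, 191, 187, 158, 135, 144, 152, 159, 167, 172, 177, 180, 179, 159, 145, 130], [183, 183, 183, 182, 182, 187, 191, 191, 190, 192, 187, 178, 120, 111, 108, 104, 115, 118, 121, 127, 133, 127, 113, 114], [181, 182, 183, 184, 180, 182, 187, 189, 189, 187, 186, 187, 152, 112, 111, 107, 104, 115, 117, 117, 117, 118, 118, 120], [185, 187, 186, 187, 185, 183, 185, 187, 185, 183, 184, 187, 180, 121, 112, 110, 103, 111, 117, 118, 118, 118, 119, 119], [187, 187, 184, 184, 187, 188, 188, 185, 182, 184, 186, 189, 195, 146, 112, 112, 106, 108, 116, 117, 117, 117, 118, 118], [188, 188, 185, 185, 188, 189, 187, 185, 185, 188, 191, 192, 203, 155, 112, 113, 111, 103, 113, 116, 116, 117, 117, 117]]
```

Call:
{"api": "servo_tool", "payload": {"series": [[[0, -1, 12], 0, 0], [[0, -1, 14], 0, 0], [[0.4, -1, 14], 0, 0], [[0, -1, 14], 0, 0], [[0, 0, 2], 0, 0], [[0, 0, 0], 0, 40], [[0, 0, 0], 0, 60], [[0, 0, 0], 0, 80], [[0, 0, 0], 0, 120], [[0, 0, 0], 0, 255], [[0, 0, 0], 0, 255]]}}

```text
time: 26.98
tool_pos: [530.9, 250.8, 116.4]
orientation: [-174.4, -41.6, -15.2]
contact_force: [-0.5, -0.6, 0.7]
finger_gap: 0.266
finger_force: 0.0
```

Run:
```python
from h import *
p,R,o=pose();print(p,o['orientation'],o['contact_force'],o['finger_gap'],p-19*R[:,2])
c=r.camera_info("wrist");i=r.get_image("wrist");np.save("w9.npy",i);g=cv2.cvtColor(i,cv2.COLOR_RGB2GRAY)
print(proj("wrist",[518.3,249.1,145],c))
```

```text
[530.91 250.79 116.41] [-174.44  -41.57  -15.16] [-0.51 -0.58  0.74] 0.2656200315265741 [518.32 252.3  130.55]
[283.36 240.44]
```

Call:
{"api": "servo_tool", "payload": {"series": [[[0, 0, 0], 0, 60]]}}

```text
time: 27.12
tool_pos: [530.9, 250.7, 116.0]
orientation: [-174.5, -41.6, -15.2]
contact_force: [-0.0, 0.7, -0.8]
finger_gap: 0.305
finger_force: 0.0
```

Run:
```python
from h import *
p,R,o=pose();print(p,o['contact_force'],o['finger_gap'],o['finger_force'])
i=r.get_image("wrist");np.save("w10.npy",i);g=cv2.cvtColor(i,cv2.COLOR_RGB2GRAY);cv2.imwrite("pics/w10.png",i[...,::-1])
s=r.get_image("side");np.save("side10.npy",s)
s0=np.load("side6.npy")
d=cv2.absdiff(s,s0).max(2)
# pail in side: rim/bail column profile
gs=cv2.cvtColor(s,cv2.COLOR_RGB2GRAY);gs0=cv2.cvtColor(s0,cv2.COLOR_RGB2GRAY)
for v in(180,188,196,204,212,222): print(v,gs[v,230:272:2].tolist(),gs0[v,230:272:2].tolist())
print("grip region")
for v in range(215,275,6): print(v,g[v,220:340:3].tolist())
```

```text
[530.89 250.67 116.05] [-0.01  0.66 -0.78] 0.3051918647262692 0.0
180 [34, 30, 27, 41, 79, 47, 50, 76, 91, 124, 80, 80, 80, 79, 80, 80, 80, 80, 80, 103, 129] [70, 74, 81, 80, 80, 79, 80, 81, 91, 124, 80, 80, 80, 80, 80, 79, 80, 80, 81, 103, 130]
188 [50, 68, 77, 62, 37, 23, 32, 69, 97, 119, 82, 79, 81, 79, 80, 87, 107, 113, 124, 124, 102] [77, 71, 81, 80, 80, 80, 80, 80, 98, 119, 83, 79, 81, 80, 80, 87, 108, 113, 124, 125, 102]
196 [109, 91, 89, 109, 105, 82, 78, 79, 79, 76, 81, 83, 82, 82, 88, 111, 132, 130, 129, 123, 95] [109, 91, 90, 109, 106, 83, 78, 79, 80, 76, 81, 82, 84, 83, 89, 111, 133, 130, 129, 123, 96]
204 [132, 132, 108, 77, 71, 73, 75, 77, 82, 116, 83, 82, 82, 81, 78, 78, 107, 125, 132, 132, 125] [133, 132, 124, 81, 71, 73, 75, 77, 81, 115, 84, 83, 83, 80, 78, 79, 108, 125, 132, 132, 126]
212 [134, 132, 131, 96, 67, 71, 74, 76, 75, 75, 80, 76, 73, 72, 69, 65, 83, 132, 134, 135, 135] [133, 132, 132, 96, 67, 71, 74, 75, 76, 75, 79, 77, 73, 72, 69, 65, 84, 133, 135, 136, 135]
222 [130, 132, 120, 84, 76, 68, 71, 73, 74, 75, 75, 74, 74, 70, 67, 65, 124, 135, 131, 133, 135] [
[... 1417 characters left out ...]
123, 122, 124, 126, 127, 128, 126, 126, 126, 125, 124, 117, 125, 71, 172, 183, 183, 186, 195, 200, 205, 200, 166, 128]
257 [194, 198, 194, 186, 185, 106, 104, 174, 182, 182, 163, 74, 63, 121, 117, 122, 123, 124, 122, 167, 155, 156, 157, 158, 159, 159, 159, 217, 216, 62, 69, 183, 183, 182, 97, 80, 83, 116, 125, 125]
263 [193, 191, 195, 80, 78, 78, 99, 183, 182, 182, 90, 65, 61, 117, 120, 122, 153, 159, 161, 160, 159, 159, 208, 217, 217, 217, 216, 217, 216, 61, 70, 174, 183, 183, 183, 72, 71, 71, 69, 124]
269 [195, 190, 78, 78, 78, 79, 182, 182, 182, 181, 72, 61, 61, 117, 118, 156, 156, 156, 157, 158, 217, 217, 216, 216, 216, 216, 216, 217, 193, 61, 64, 92, 183, 183, 183, 115, 71, 68, 70, 165]
```

Run:
```python
from h import *
p,R,o=pose();c=r.camera_info("wrist")
for s in(0,5,10,15,20): print(s,[proj("wrist",p-s*R[:,2]+y*R[:,1]+x*R[:,0],c).round(0).tolist() for x,y in((11,-18),(-11,-18),(11,18))])
print(R.T@[5.6,-4,-16])
```

```text
0 [[252.0, 221.0], [253.0, 252.0], [307.0, 221.0]]
5 [[251.0, 224.0], [252.0, 255.0], [308.0, 224.0]]
10 [[251.0, 227.0], [252.0, 259.0], [309.0, 227.0]]
15 [[250.0, 230.0], [251.0, 262.0], [309.0, 230.0]]
20 [[249.0, 233.0], [250.0, 266.0], [310.0, 233.0]]
[-5.78  3.95 15.95]
```

Call:
{"api": "servo_tool", "payload": {"series": [[[0, 0, 0], 0, 0], [[0, 0, 0], 0, 0], [[0, 0, 0], 0, 0], [[0, 0, 0], 0, 0]]}}

```text
time: 27.55
tool_pos: [531.0, 250.6, 115.9]
orientation: [-174.5, -41.5, -15.2]
contact_force: [0.4, 0.5, -0.5]
finger_gap: 0.998
finger_force: 0.0
```

Call:
{"api": "servo_tool", "payload": {"series": [[[-1, 1, 7], 0, 0], [[-1, 1, 7], 0, 0], [[-1, 1, 7], 0, 0], [[0, 0, 0], 0, 30], [[0, 0, 0], 0, 60], [[0, 0, 0], 0, 80], [[0, 0, 0], 0, 100], [[0, 0, 0], 0, 100]]}}

```text
time: 28.22
tool_pos: [542.2, 246.6, 98.4]
orientation: [-174.5, -41.6, -15.2]
contact_force: [-0.3, -1.0, 0.2]
finger_gap: 0.608
finger_force: 0.5
```

Call:
{"api": "servo_tool", "payload": {"series": [[[0, 0, 0], 0, 112], [[0, 0, 0], 0, 120], [[0, 0, 0], 0, 120]]}}

```text
time: 28.47
tool_pos: [542.2, 246.6, 98.3]
orientation: [-174.5, -41.6, -15.2]
contact_force: [-1.0, -1.1, 1.3]
finger_gap: 0.531
finger_force: 0.8
```

Run:
```python
from h import *
p,R,o=pose();c=r.camera_info("wrist")
i=r.get_image("wrist");np.save("w11.npy",i);g=cv2.cvtColor(i,cv2.COLOR_RGB2GRAY);cv2.imwrite("pics/w11.png",i[...,::-1])
s=r.get_image("side");np.save("side11.npy",s);s0=np.load("side6.npy")
d=cv2.absdiff(s,s0).max(2)[190:240,225:275];print("side diff",(d>25).sum())
y=np.radians(-20);ax=np.array([-np.sin(y),np.cos(y),0]);C=np.array([518.3,249.1,0])
print("legs proj",[proj("wrist",C+sg*27*ax+[0,0,z],c).round(0).tolist() for sg in(1,-1) for z in(138,120,102)])
for v in range(225,300,6): print(v,g[v,200:360:4].tolist())
```

```text
side diff 279
legs proj [[227.0, 249.0], [234.0, 258.0], [241.0, 266.0], [332.0, 263.0], [329.0, 271.0], [327.0, 277.0]]
225 [189, 193, 194, 196, 194, 191, 193, 195, 196, 197, 196, 196, 196, 211, 196, 127, 128, 128, 129, 127, 127, 126, 127, 127, 131, 132, 131, 218, 200, 196, 192, 192, 199, 194, 192, 195, 198, 193, 192, 197]
231 [193, 199, 195, 189, 190, 193, 194, 191, 196, 193, 199, 215, 126, 126, 127, 128, 128, 128, 128, 128, 129, 129, 127, 130, 131, 130, 130, 129, 126, 184, 208, 193, 192, 201, 196, 200, 196, 189, 195, 197]
237 [188, 186, 190, 191, 203, 196, 191, 181, 165, 195, 127, 132, 188, 183, 168, 123, 127, 126, 126, 127, 127, 129, 130, 129, 131, 131, 130, 130, 129, 129, 128, 216, 191, 196, 199, 199, 197, 193, 195, 199]
243 [190, 194, 188, 167, 180, 189, 196, 201, 205, 211, 177, 172, 198, 203, 208, 214, 214, 211, 205, 198, 177, 126, 127, 127, 128, 129, 131, 128, 130, 132, 129, 128, 187, 202, 199, 198, 194, 196, 199, 195]
249 [193, 191, 189, 195, 189, 119, 118, 110, 119, 102, 127, 113, 122, 125, 117, 136, 159, 174, 185, 192, 173, 172, 169, 157, 177, 144, 127, 130, 128, 128, 127,
[... 895 characters left out ...]
6, 118, 135, 154, 153, 204, 213, 216, 218, 219, 218, 217, 217, 218, 218, 218, 219, 114, 128, 55, 53, 54, 62, 183, 183, 183, 62, 64]
285 [73, 74, 74, 198, 159, 197, 73, 55, 56, 56, 109, 110, 111, 115, 155, 155, 208, 216, 217, 219, 218, 217, 216, 214, 214, 213, 216, 218, 219, 219, 217, 55, 53, 51, 50, 100, 200, 199, 157, 64]
291 [71, 71, 70, 71, 91, 196, 64, 54, 54, 53, 107, 109, 109, 145, 151, 154, 219, 217, 215, 218, 217, 217, 217, 217, 218, 218, 218, 219, 217, 215, 214, 91, 51, 50, 56, 136, 205, 64, 63, 61]
297 [73, 69, 68, 69, 70, 55, 65, 50, 52, 81, 102, 103, 104, 143, 153, 154, 156, 155, 155, 213, 212, 215, 217, 221, 218, 216, 216, 218, 218, 217, 217, 140, 49, 48, 61, 55, 63, 62, 61, 63]
```

Call:
{"api": "servo_tool", "payload": {"series": [[[0, 0, 0], 0, 60], [[0, 0, 0], 0, 0], [[0, 0, 0], 0, 0], [[0, 0, 0], 0, 0]]}}

```text
time: 28.9
tool_pos: [542.1, 246.6, 98.0]
orientation: [-174.5, -41.5, -15.2]
contact_force: [0.3, -0.9, -0.3]
finger_gap: 0.998
finger_force: 0.0
```

Run:
```python
from h import *
p,R,o=pose();c=r.camera_info("wrist")
i=r.get_image("wrist");np.save("w12.npy",i);g=cv2.cvtColor(i,cv2.COLOR_RGB2GRAY).astype(int);hs=cv2.cvtColor(i,cv2.COLOR_RGB2HSV)
# bail top edge: per column, first bright->dark after row 232 within pail
for u in range(196,344,4): print(u,g[234:268:2,u].tolist())
print("tool",p)
```

```text
196 [184, 186, 187, 185, 183, 187, 188, 186, 182, 182, 187, 190, 188, 182, 182, 185, 182]
200 [182, 181, 184, 185, 185, 187, 190, 188, 186, 184, 185, 188, 188, 183, 182, 183, 184]
204 [186, 180, 183, 188, 188, 188, 189, 187, 184, 183, 185, 188, 187, 186, 187, 186, 186]
208 [183, 183, 184, 186, 183, 182, 186, 186, 183, 184, 187, 189, 188, 189, 192, 191, 189]
212 [183, 182, 182, 186, 187, 188, 188, 189, 188, 188, 188, 186, 187, 191, 190, 189, 188]
216 [191, 187, 184, 184, 188, 189, 187, 183, 183, 186, 190, 188, 187, 188, 183, 180, 167]
220 [190, 190, 188, 187, 180, 193, 197, 187, 162, 171, 187, 189, 187, 156, 178, 181, 165]
224 [193, 190, 187, 184, 179, 196, 206, 197, 177, 127, 113, 161, 195, 161, 179, 179, 163]
228 [186, 187, 186, 185, 163, 190, 208, 200, 187, 155, 112, 113, 112, 144, 180, 179, 160]
232 [183, 185, 189, 186, 169, 184, 200, 206, 193, 170, 110, 110, 111, 113, 111, 143, 159]
236 [187, 187, 185, 195, 209, 173, 193, 207, 197, 183, 143, 100, 104, 109, 112, 113, 112]
240 [195, 162, 202, 185, 120, 149, 188, 206, 203, 190, 163, 111, 105, 96, 101, 106, 110]
244 [205, 208, 119, 1
[... 1556 characters left out ...]
5, 122, 122, 123, 128, 186, 201, 211, 196]
316 [122, 122, 124, 125, 124, 127, 125, 124, 123, 123, 122, 122, 123, 177, 194, 208, 204]
320 [211, 120, 123, 124, 123, 124, 126, 124, 122, 123, 123, 123, 123, 174, 189, 204, 209]
324 [195, 206, 205, 121, 123, 124, 124, 126, 124, 122, 123, 123, 121, 108, 182, 196, 210]
328 [187, 184, 191, 206, 205, 121, 122, 125, 125, 123, 120, 124, 123, 122, 166, 191, 199]
332 [192, 191, 189, 192, 196, 209, 209, 176, 123, 123, 124, 123, 122, 122, 122, 124, 152]
336 [194, 194, 192, 193, 194, 192, 192, 198, 207, 214, 180, 121, 123, 119, 121, 121, 122]
340 [188, 191, 195, 194, 192, 192, 190, 191, 194, 194, 198, 206, 213, 213, 206, 173, 122]
tool [542.12 246.57  97.97]
```

Run:
```python
from h import *
p,R,o=pose();c=r.camera_info("wrist")
A=lambda u,v,z:atz("wrist",u,v,z,c)
a,b=A(222,246,138),A(328.5,264.5,138);m=A(270,251,146);d=a-b
print(a,b,np.linalg.norm(d),"yaw",np.degrees(np.arctan2(-d[0],d[1])),(a+b)/2,m)
C=(a+b)/2;C[2]=119
print("tool yaw",np.degrees(np.arctan2(R[0,1],-R[1,1])),R[2,1],"C in tool from TCP",R.T@(C-p))
print("legs in tool",R.T@(a-[0,0,19]-p),R.T@(b-[0,0,19]-p))
```

```text
[529.78 276.72 138.  ] [508.57 225.74 138.  ] 55.21172755830821 yaw -22.58366901212543 [519.17 251.23 138.  ] [519.17 252.35 146.  ]
tool yaw -11.483590419199952 -0.07196525297481773 C in tool from TCP [ -3.51  -1.52 -31.23]
legs in tool [ -0.84 -28.54 -26.24] [ -6.19  25.5  -36.22]
```

Call:
{"api": "servo_tool", "payload": {"series": [[[-1, -0.5, 5], 0, 0], [[-1, -0.5, 5], 0, 0], [[-1, -0.5, 4], 0, 0], [[0, 0, 0], 0, 30], [[0, 0, 0], 0, 60], [[0, 0, 0], 0, 80], [[0, 0, 0], 0, 100], [[0, 0, 0], 0, 100]]}}

```text
time: 29.62
tool_pos: [549.7, 247.5, 86.3]
orientation: [-174.5, -41.6, -15.2]
contact_force: [-2.4, -0.6, 2.1]
finger_gap: 0.653
finger_force: 61.8
```

Call:
{"api": "servo_tool", "payload": {"series": [[[0, 0, 0], 0, 110], [[0, 0, 0], 0, 110]]}}

```text
time: 29.78
tool_pos: [549.8, 247.5, 86.3]
orientation: [-174.5, -41.6, -15.2]
contact_force: [-1.8, -1.6, 4.0]
finger_gap: 0.655
finger_force: 62.0
```

Call:
{"api": "servo_tool", "payload": {"series": [[[2, 0, -2], 0, 255], [[4, 0, -5], 0, 255], [[6, -1, -7], 0, 255], [[9, -1, -10], 0, 255], [[10, -1, -11], 0, 255], [[10, -1, -11], 0, 255], [[0, 0, 0], 0, 255], [[0, 0, 0], 0, 255]]}}

```text
time: 30.45
tool_pos: [549.8, 247.4, 148.6]
orientation: [-174.4, -41.6, -15.2]
contact_force: [-0.6, 0.4, -2.9]
finger_gap: 0.648
finger_force: 62.8
```

Run:
```python
from h import *
p,R,o=pose();c=r.camera_info("wrist");print(p,o['orientation'],o['contact_force'],o['joint_pos'])
i=r.get_image("wrist");np.save("w13.npy",i);g=cv2.cvtColor(i,cv2.COLOR_RGB2GRAY).astype(int)
s=r.get_image("side");np.save("side13.npy",s);cv2.imwrite("pics/side13.png",s[...,::-1]);cv2.imwrite("pics/w13.png",i[...,::-1])
for u in range(216,344,4): print(u,g[220:280:2,u].tolist())
```

```text
[549.75 247.4  148.56] [-174.37  -41.59  -15.22] [-0.6   0.39 -2.92] [  39.03  -22.71  -30.79   49.89  -28.61 -136.26]
216 [90, 79, 83, 84, 80, 143, 190, 141, 141, 140, 188, 189, 190, 187, 193, 186, 182, 181, 181, 182, 181, 181, 181, 163, 100, 69, 68, 65, 57, 56]
220 [140, 140, 142, 160, 193, 193, 141, 137, 135, 136, 188, 191, 195, 193, 206, 204, 194, 173, 123, 115, 79, 71, 69, 60, 58, 56, 56, 57, 55, 55]
224 [140, 141, 142, 139, 138, 190, 181, 138, 141, 144, 192, 190, 156, 189, 204, 212, 201, 185, 146, 112, 78, 59, 59, 58, 59, 57, 56, 55, 56, 55]
228 [140, 142, 141, 142, 142, 141, 143, 144, 146, 195, 193, 191, 192, 179, 197, 212, 205, 193, 168, 112, 116, 115, 108, 80, 56, 55, 54, 55, 57, 55]
232 [144, 144, 142, 142, 143, 143, 144, 143, 145, 164, 197, 191, 190, 160, 192, 207, 211, 200, 181, 137, 109, 114, 116, 115, 115, 155, 150, 111, 110, 106]
236 [146, 144, 144, 144, 145, 144, 145, 143, 143, 142, 140, 170, 211, 191, 185, 199, 212, 204, 190, 162, 99, 104, 107, 111, 113, 116, 114, 111, 108, 112]
240 [142, 142, 144, 145, 141, 140, 145, 143, 141, 172, 212, 206, 137, 120, 169, 195, 210,
[... 3224 characters left out ...]
 131, 130, 130, 129, 132, 130, 128, 129, 130, 129, 128, 129, 179, 198, 209, 213, 200, 179, 132]
328 [153, 149, 193, 196, 200, 198, 196, 195, 202, 211, 211, 131, 131, 130, 130, 130, 132, 129, 127, 129, 129, 130, 127, 175, 193, 205, 216, 207, 190, 157]
332 [146, 195, 194, 193, 192, 198, 200, 197, 192, 192, 200, 208, 212, 131, 129, 130, 129, 131, 129, 126, 131, 128, 128, 113, 183, 199, 211, 212, 198, 175]
336 [149, 201, 197, 194, 191, 192, 196, 196, 197, 197, 196, 197, 200, 211, 215, 133, 63, 56, 55, 56, 54, 54, 52, 53, 167, 194, 206, 217, 203, 187]
340 [146, 195, 195, 193, 190, 194, 195, 196, 195, 194, 196, 196, 195, 197, 200, 208, 176, 170, 64, 63, 62, 57, 51, 53, 61, 176, 193, 196, 191, 174]
```

Run:
```python
from h import *
p,R,o=pose();c=r.camera_info("wrist")
y=np.radians(-22);ax=np.array([-np.sin(y),np.cos(y),0]);ex=np.array([np.cos(y),np.sin(y),0])
C=np.array([519.2,251.7,62.3])
print("pred bend",proj("wrist",C+[0,0,146],c),"L",proj("wrist",C+26*ax+[0,0,138],c),"R",proj("wrist",C-26*ax+[0,0,138],c))
print("pred far rim",proj("wrist",C+45*ex+[0,0,80],c),"rim -y",proj("wrist",C-45*ax+[0,0,80],c),"rim +y",proj("wrist",C+45*ax+[0,0,80],c))
a,b=atz("wrist",221,250.5,200,c),atz("wrist",339,270,200,c);d=a-b;print(a,b,np.linalg.norm(d),np.degrees(np.arctan2(-d[0],d[1])))
# side view: pail left/right edges
s=cv2.cvtColor(np.load("side13.npy"),cv2.COLOR_RGB2GRAY)
print(proj("side",C+[0,0,80]),proj("side",C))
# hook notch location reprise
cc=np.load("wc6.npy",allow_pickle=True).item()
for z,uu in((306,281.5),(248,281.5),(190,282)):
    o_,d_=ray("wrist",uu,proj("wrist",[668.5,168,z],cc)[1],cc);x=668.5-.24*(z-248);print(z,o_+d_*(z-o_[2])/d_[2])
```

```text
pred bend [271.75 256.79] L [218.8  252.33] R [331.26 271.1 ]
pred far rim [293.65 219.36] rim -y [354.07 297.04] rim +y [214.59 272.31]
[529.69 274.76 200.  ] [509.26 224.12 200.  ] 54.60410994984776 -21.969657731296486
[247.4  184.36] [248.93 206.04]
306 [668.61 168.68 306.  ]
248 [668.78 169.87 248.  ]
190 [668.86 170.42 190.  ]
```

Run:
```python
from h import *
print("cup",atz("scene",301,238,75),"carton",atz("scene",382,178,90),atz("side",245,165,90),"stapler",atz("scene",323,178,48))
p,R,o=pose();B=np.array([519.4,249.8,207.5])
off=R.T@(B-p);print("bail in tool",off)
# after turn phi
ph=-0.2;R2=R@Ro.from_euler('z',ph).as_matrix();B2=p+R2@(R.T@(B-p));print("bail after turn",B2,R2)
for T in([600,170,208],[625,169.7,208]): print("shift in R2",R2.T@(np.array(T)-B2))
```

```text
cup [543.1   79.59  75.  ] carton [588.5  437.52  90.  ] [568.4  432.24  90.  ] stapler [411.42 371.87  48.  ]
bail in tool [ 18.5   -1.37 -65.47]
bail after turn [519.66 253.49 207.33] [[ 0.75 -0.05  0.66]
 [ 0.   -1.   -0.08]
 [ 0.66  0.06 -0.75]]
shift in R2 [60.31 79.17 59.34]
shift in R2 [79.01 78.19 75.9 ]
```

Call:
{"api": "servo_tool", "payload": {"series": [[[0, 0, 0], -0.1, 255], [[0, 0, 0], -0.1, 255], [[6, 8, 6], 0, 255], [[11, 15, 11], 0, 255], [[13, 17, 13], 0, 255], [[13, 17, 13], 0, 255], [[11, 14, 11], 0, 255], [[6, 8, 6], 0, 255], [[0, 0, 0], 0, 255], [[0, 0, 0], 0, 255]]}}

```text
time: 31.38
tool_pos: [629.6, 163.1, 146.1]
orientation: [175.3, -41.5, 0.1]
contact_force: [-0.1, -0.9, -2.5]
finger_gap: 0.659
finger_force: 63.1
```

Run:
```python
from h import *
p,R,o=pose();c=r.camera_info("wrist");print(p,o['orientation'],o['contact_force'],o['joint_pos'])
B=p+R@np.array([18.5,-1.37,-65.47]);print("bail",B)
i=r.get_image("wrist");np.save("w14.npy",i);cv2.imwrite("pics/w14.png",i[...,::-1]);g=cv2.cvtColor(i,cv2.COLOR_RGB2GRAY).astype(int)
H=np.array([671,169.7,248])
P=lambda x,z:proj("wrist",H+[x,0,z],c).round(0)
for n,x,z in(("shank0",0,0),("sh-40",9.6,-40),("cupbot",0,-80),("tip",-15,-64),("sh40",-9.6,40)):
    u,v=P(x,z).astype(int);print(n,u,v,g[v,u-20:u+21].tolist() if 0<v<420 else "")
print("bend pred",proj("wrist",B,c))
```

```text
[629.55 163.08 146.12] [175.26 -41.52   0.15] [-0.07 -0.87 -2.52] [  24.4   -20.48  -30.27   42.91  -20.28 -160.86]
bail [600.21 169.78 207.15]
shank0 274 57 [121, 120, 120, 121, 120, 120, 121, 120, 111, 101, 99, 101, 101, 101, 101, 102, 102, 100, 101, 100, 100, 100, 100, 99, 99, 99, 96, 97, 113, 121, 122, 123, 122, 123, 123, 122, 122, 123, 123, 123, 123]
sh-40 270 110 [99, 97, 99, 99, 94, 94, 93, 93, 96, 162, 187, 201, 157, 112, 104, 105, 105, 104, 103, 104, 105, 102, 103, 102, 101, 99, 131, 224, 234, 232, 231, 231, 229, 222, 218, 215, 210, 203, 196, 185, 170]
cupbot 269 166 [191, 190, 188, 187, 186, 188, 189, 190, 191, 191, 191, 192, 192, 162, 165, 178, 185, 188, 189, 189, 189, 184, 176, 165, 144, 167, 189, 192, 191, 192, 191, 192, 192, 194, 193, 193, 194, 194, 194, 193, 193]
tip 270 173 [191, 193, 192, 192, 193, 193, 191, 192, 192, 193, 194, 194, 169, 172, 184, 194, 198, 202, 207, 203, 196, 191, 182, 169, 147, 186, 191, 189, 188, 187, 187, 188, 191, 192, 193, 192, 192, 192, 193, 193, 194]
sh40 281 -53 
bend pred [276.34 255.71]
```

Call:
{"api": "servo_tool", "payload": {"series": [[[5, -0.5, 4], 0, 255], [[9, -1, 8], 0, 255], [[9, -1, 8], 0, 255], [[9, -1, 8], 0, 255], [[6, -0.5, 5], 0, 255], [[3, 0, 3], 0, 255], [[0, 0, 0], 0, 255], [[0, 0, 0], 0, 255]]}}

```text
time: 32.1
tool_pos: [684.4, 165.1, 147.2]
orientation: [175.3, -41.6, 0.2]
contact_force: [0.2, 0.1, -2.5]
finger_gap: 0.653
finger_force: 63.2
```

Run:
```python
from h import *
p,R,o=pose();c=r.camera_info("wrist");print(p,o['orientation'],o['contact_force'])
B=p+R@np.array([18.5,-1.37,-65.47]);print("bail",B, R.T@(np.array([668.5,170.3,206])-B))
i=r.get_image("wrist");np.save("w15.npy",i);cv2.imwrite("pics/w15.png",i[...,::-1]);g=cv2.cvtColor(i,cv2.COLOR_RGB2GRAY).astype(int)
H=np.array([671,170.3,248])
for n,x,z in(("sh-40",9.6,-40),("tip",-15,-64),("tiptop",-15,-60),("cup",0,-80)):
    u,v=proj("wrist",H+[x,0,z],c).round(0).astype(int);print(n,u,v,g[v,u-20:u+21:2].tolist())
u=int(proj("wrist",H+[-15,0,-64],c)[0]);print("col",u-1,g[180:270:2,u-1].tolist())
print("bend pred",proj("wrist",B,c))
```

```text
[684.37 165.06 147.22] [175.28 -41.58   0.22] [ 0.2   0.08 -2.47]
bail [654.95 171.7  208.21] [ 8.66  0.57 10.73]
sh-40 277 202 [195, 195, 196, 195, 190, 190, 141, 104, 105, 106, 106, 105, 104, 102, 100, 193, 197, 199, 197, 194, 190]
tip 277 266 [126, 126, 124, 125, 125, 127, 157, 187, 199, 204, 202, 191, 155, 127, 130, 133, 138, 142, 145, 143, 146]
tiptop 277 264 [123, 123, 126, 126, 127, 126, 163, 193, 184, 149, 130, 136, 141, 144, 148, 150, 152, 154, 156, 152, 147]
cup 274 247 [127, 128, 128, 129, 128, 128, 128, 152, 185, 192, 193, 192, 180, 161, 126, 127, 128, 128, 129, 127, 127]
col 275 [106, 106, 104, 105, 105, 105, 106, 105, 106, 106, 106, 106, 107, 105, 106, 105, 105, 106, 116, 137, 142, 143, 143, 154, 169, 169, 169, 197, 203, 209, 209, 210, 210, 202, 193, 178, 189, 203, 216, 161, 156, 146, 149, 204, 190]
bend pred [276.38 255.71]
```

Call:
{"api": "servo_tool", "payload": {"series": [[[3, 0, 3], 0, 255], [[3, 0.3, 4], 0, 255], [[3, 0.3, 4], 0, 255], [[0, 0, 0], 0, 255], [[0, 0, 0], 0, 255]]}}

```text
time: 32.57
tool_pos: [698.8, 163.2, 145.1]
orientation: [175.3, -41.6, 0.2]
contact_force: [-0.1, -0.2, -2.9]
finger_gap: 0.654
finger_force: 63.2
```

Run:
```python
from h import *
p,R,o=pose();c=r.camera_info("wrist");print(p,o['orientation'],o['contact_force'])
B=p+R@np.array([18.5,-1.37,-65.47]);print("bail",B,"down10",R.T@[0,0,-10],"x5",R.T@[5,0,0])
```

```text
[698.8 163.2 145.1] [175.29 -41.6    0.18] [-0.08 -0.21 -2.88]
bail [669.37 169.85 206.09] down10 [-6.64 -0.61  7.45] x5 [ 3.74 -0.26  3.31]
```

Call:
{"api": "servo_tool", "payload": {"series": [[[-3, -0.3, 3.5], 0, 255], [[-3, -0.3, 3.5], 0, 255], [[-3, -0.3, 3.5], 0, 255], [[0, 0, 0], 0, 255]]}}

```text
time: 32.9
tool_pos: [698.2, 163.2, 129.4]
orientation: [175.2, -41.5, 0.2]
contact_force: [-1.2, -0.2, -2.7]
finger_gap: 0.652
finger_force: 63.3
```

Call:
{"api": "servo_tool", "payload": {"series": [[[-2.6, -0.2, 3], 0, 255], [[-2.6, -0.2, 3], 0, 255], [[0, 0, 0], 0, 255], [[0, 0, 0], 0, 255]]}}

```text
time: 33.23
tool_pos: [698.9, 163.3, 123.2]
orientation: [175.3, -41.6, 0.2]
contact_force: [0.1, 0.2, -1.9]
finger_gap: 0.653
finger_force: 63.3
```

Call:
{"api": "servo_tool", "payload": {"series": [[[-1.3, -0.1, 1.5], 0, 255], [[-1.3, -0.1, 1.5], 0, 255], [[0, 0, 0], 0, 255], [[0, 0, 0], 0, 255]]}}

```text
time: 33.57
tool_pos: [699.1, 163.2, 119.5]
orientation: [175.3, -41.6, 0.2]
contact_force: [-0.7, -0.1, -3.1]
finger_gap: 0.646
finger_force: 63.3
```

Call:
{"api": "servo_tool", "payload": {"series": [[[-0.7, 0, 0.8], 0, 255], [[-0.7, 0, 0.8], 0, 255], [[0, 0, 0], 0, 255], [[0, 0, 0], 0, 255]]}}

```text
time: 33.9
tool_pos: [699.2, 163.2, 117.7]
orientation: [175.3, -41.6, 0.2]
contact_force: [-0.9, -0.1, -0.9]
finger_gap: 0.655
finger_force: 63.3
```

Call:
{"api": "servo_tool", "payload": {"series": [[[-0.7, 0, 0.8], 0, 255], [[0, 0, 0], 0, 255], [[0, 0, 0], 0, 255]]}}

```text
time: 34.15
tool_pos: [699.5, 163.2, 117.3]
orientation: [175.3, -41.7, 0.2]
contact_force: [-1.1, -0.4, 0.9]
finger_gap: 0.652
finger_force: 63.4
```

Call:
{"api": "servo_tool", "payload": {"series": [[[-0.7, 0, 0.8], 0, 255], [[0, 0, 0], 0, 255], [[0, 0, 0], 0, 255]]}}

```text
time: 34.4
tool_pos: [699.9, 163.2, 117.0]
orientation: [175.4, -41.8, 0.1]
contact_force: [0.7, 0.1, 6.0]
finger_gap: 0.651
finger_force: 63.6
```

Run:
```python
from h import *
p,R,o=pose();c=r.camera_info("wrist");print(p,o['contact_force'])
B=p+R@np.array([18.5,-1.37,-65.47]);print("bail",B)
i=r.get_image("wrist");np.save("w16.npy",i);cv2.imwrite("pics/w16.png",i[...,::-1]);g=cv2.cvtColor(i,cv2.COLOR_RGB2GRAY).astype(int)
H=np.array([671,170.3,248])
for n,x,z in(("sh-40",9.6,-40),("tip",-15,-64),("tiptop",-15,-60),("cup",0,-80)): print(n,proj("wrist",H+[x,0,z],c).round(0))
print("bend",proj("wrist",B,c).round(0))
for u in range(250,306,3): print(u,g[200:290:3,u].tolist())
```

```text
[699.9  163.22 116.97] [0.69 0.09 5.98]
bail [670.3  169.81 177.88]
sh-40 [278. 204.]
tip [278. 287.]
tiptop [278. 285.]
cup [274. 260.]
bend [276. 256.]
250 [193, 195, 194, 199, 194, 195, 195, 196, 197, 197, 197, 217, 146, 128, 128, 127, 128, 164, 174, 168, 145, 122, 121, 124, 122, 122, 120, 122, 118, 115]
253 [194, 193, 192, 196, 196, 196, 194, 195, 198, 197, 209, 197, 128, 128, 129, 127, 129, 167, 175, 166, 140, 125, 122, 122, 123, 120, 123, 120, 117, 120]
256 [196, 195, 195, 196, 196, 196, 197, 199, 198, 192, 219, 129, 128, 128, 130, 128, 129, 168, 178, 162, 134, 125, 127, 123, 124, 123, 123, 121, 150, 158]
259 [197, 196, 197, 194, 195, 197, 197, 198, 197, 198, 200, 129, 128, 130, 128, 126, 134, 198, 206, 190, 136, 125, 126, 126, 123, 127, 123, 157, 155, 213]
262 [195, 194, 197, 194, 194, 201, 197, 199, 193, 212, 131, 128, 128, 131, 127, 128, 158, 201, 215, 197, 157, 124, 123, 128, 126, 143, 157, 157, 217, 222]
265 [196, 189, 195, 191, 194, 197, 199, 196, 194, 218, 128, 129, 127, 130, 127, 128, 131, 198, 214, 201, 170, 129, 126, 126, 127, 160, 157, 158, 217, 221]
268 [120, 110, 1
[... 1298 characters left out ...]
 130, 127, 127, 126, 117, 145, 162, 159, 144, 222, 217, 222, 223, 222, 220, 222]
295 [197, 198, 198, 194, 195, 194, 195, 198, 219, 129, 125, 127, 128, 128, 127, 127, 128, 126, 123, 142, 155, 156, 143, 130, 219, 221, 223, 223, 222, 223]
298 [194, 192, 192, 193, 195, 196, 192, 196, 217, 125, 126, 127, 127, 126, 125, 127, 126, 123, 125, 123, 140, 147, 146, 136, 221, 218, 222, 224, 222, 223]
301 [197, 190, 191, 192, 197, 201, 197, 198, 211, 157, 126, 126, 125, 125, 127, 123, 124, 125, 125, 122, 132, 143, 147, 142, 131, 219, 222, 223, 222, 222]
304 [198, 191, 194, 196, 194, 200, 201, 199, 200, 214, 127, 122, 125, 123, 126, 124, 125, 123, 121, 122, 120, 139, 146, 145, 136, 218, 222, 223, 222, 220]
```

Call:
{"api": "servo_tool", "payload": {"series": [[[0.5, 0, -0.6], 0, 255], [[0, 0, 0], 0, 255], [[0, 0, 0], 0, 95], [[0, 0, 0], 0, 85], [[0, 0, 0], 0, 75], [[0, 0, 0], 0, 60], [[0, 0, 0], 0, 30], [[0, 0, 0], 0, 0], [[0, 0, 0], 0, 0], [[0, 0, 0], 0, 0]]}}

```text
time: 35.28
tool_pos: [699.0, 163.1, 115.9]
orientation: [175.3, -41.6, 0.2]
contact_force: [0.1, 0.3, 0.4]
finger_gap: 0.997
finger_force: 0.0
```

Call:
{"api": "servo_tool", "payload": {"series": [[[0, 0, 0], 0, 0], [[0, 0, -4], 0, 0], [[0, 0, -8], 0, 0], [[0, 0, -10], 0, 0], [[0, 0, -12], 0, 0], [[0, 0, -15], 0, 0], [[0, 0, -20], 0, 0], [[0, 0, -25], 0, 0], [[0, 0, -30], 0, 0], [[0, 0, -30], 0, 0], [[0, 0, 0], 0, 0], [[0, 0, 0], 0, 0]]}}

```text
time: 36.28
tool_pos: [596.8, 176.2, 234.7]
orientation: [175.5, -41.9, 0.1]
contact_force: [0.2, 0.9, -0.6]
finger_gap: 1.002
finger_force: 0.0
```

Run:
```python
from h import *
import time
p,R,o=pose();c=r.camera_info("wrist");print(p,o['contact_force'],o['finger_gap'],o['time'])
i=r.get_image("wrist");np.save("w17.npy",i);s=r.get_image("side");sc=r.get_image("scene");np.save("side17.npy",s);np.save("scene17.npy",sc)
s2=r.get_image("side");print("side motion",[(cv2.absdiff(s,s2).max(2)[100:260,220:380]>25).sum()])
g=cv2.cvtColor(i,cv2.COLOR_RGB2GRAY).astype(int)
H=np.array([671,170.3,248])
for n,x,z in(("sh0",0,0),("bail",0,-72),("rimfar",45,-137),("rimL",0,-137),("tip",-15,-64)): print(n,proj("wrist",H+[x,0,z],c).round(0))
u,v=proj("wrist",H+[0,0,-72],c).astype(int)
for k in range(u-48,u+49,4): print(k,g[v-30:v+34:3,k].tolist())
```

```text
[596.77 176.18 234.69] [ 0.22  0.91 -0.61] 1.0022005220828203 36.2833
side motion [np.int64(183)]
sh0 [284. 134.]
bail [279. 184.]
rimfar [274. 178.]
rimL [276. 211.]
tip [280. 193.]
230 [149, 124, 125, 122, 121, 122, 121, 123, 191, 190, 195, 196, 192, 196, 198, 193, 135, 144, 204, 209, 208, 208]
234 [149, 123, 124, 122, 123, 122, 124, 121, 195, 189, 200, 193, 189, 194, 192, 187, 105, 109, 105, 102, 103, 101]
238 [149, 123, 124, 122, 122, 123, 123, 122, 192, 200, 196, 193, 198, 170, 150, 176, 107, 109, 109, 109, 108, 105]
242 [149, 122, 124, 121, 122, 123, 123, 122, 190, 189, 191, 189, 187, 114, 188, 161, 113, 113, 110, 111, 112, 110]
246 [148, 123, 124, 122, 121, 123, 124, 122, 199, 197, 113, 119, 118, 116, 118, 117, 116, 116, 114, 113, 115, 116]
250 [150, 123, 123, 122, 122, 124, 124, 124, 191, 215, 141, 118, 121, 119, 118, 117, 118, 118, 118, 117, 117, 138]
254 [124, 124, 123, 120, 123, 124, 122, 122, 195, 202, 180, 122, 123, 122, 122, 120, 119, 121, 120, 119, 120, 156]
258 [124, 123, 125, 122, 122, 123, 123, 123, 196, 187, 201, 115, 125, 124, 125, 123, 122, 124, 122, 121, 157, 15
[... 1257 characters left out ...]
 135, 165]
306 [123, 124, 125, 123, 121, 121, 122, 120, 195, 191, 190, 195, 197, 198, 192, 194, 196, 196, 193, 198, 198, 175]
310 [122, 123, 124, 122, 122, 121, 122, 120, 194, 195, 192, 195, 194, 189, 196, 196, 194, 194, 196, 194, 196, 196]
314 [124, 123, 123, 122, 122, 119, 122, 120, 195, 197, 195, 195, 193, 200, 193, 194, 194, 193, 190, 195, 192, 197]
318 [122, 122, 125, 121, 122, 119, 120, 119, 190, 197, 199, 197, 200, 195, 193, 192, 189, 196, 190, 197, 195, 194]
322 [122, 123, 124, 121, 122, 119, 121, 120, 189, 193, 190, 193, 196, 189, 194, 194, 197, 193, 196, 194, 188, 196]
326 [122, 122, 123, 121, 121, 119, 121, 119, 195, 198, 193, 192, 191, 193, 193, 196, 195, 194, 195, 191, 195, 196]
```

Call:
{"api": "servo_tool", "payload": {"series": [[[0, 0, -20], 0, 0], [[0, 0, -30], 0, 0], [[0, 0, -20], 0, 0], [[0, 0, 0], 0, 0], [[0, 0, 0], 0, 0], [[0, 0, 0], 0, 0], [[0, 0, 0], 0, 0], [[0, 0, 0], 0, 0], [[0, 0, 0], 0, 0], [[0, 0, 0], 0, 0], [[0, 0, 0], 0, 0], [[0, 0, 0], 0, 0]]}}

```text
time: 37.48
tool_pos: [550.8, 180.9, 282.9]
orientation: [175.3, -41.6, 0.2]
contact_force: [0.4, 0.5, 0.1]
finger_gap: 1.001
finger_force: 0.0
```

Call:
{"api": "servo_tool", "payload": {"series": [[[0, 0, 0], 0, 0], [[0, 0, 0], 0, 0], [[0, 0, 0], 0, 0], [[0, 0, 0], 0, 0], [[0, 0, 0], 0, 0], [[0, 0, 0], 0, 0], [[0, 0, 0], 0, 0], [[0, 0, 0], 0, 0], [[0, 0, 0], 0, 0], [[0, 0, 0], 0, 0], [[0, 0, 0], 0, 0], [[0, 0, 0], 0, 0]]}}

```text
time: 38.48
tool_pos: [550.8, 181.0, 283.1]
orientation: [175.3, -41.6, 0.2]
contact_force: [0.6, 0.5, -0.1]
finger_gap: 1.002
finger_force: 0.0
```

Call:
{"api": "servo_tool", "payload": {"series": [[[0, 0, 0], 0, 0], [[0, 0, 0], 0, 0], [[0, 0, 0], 0, 0], [[0, 0, 0], 0, 0], [[0, 0, 0], 0, 0], [[0, 0, 0], 0, 0], [[0, 0, 0], 0, 0], [[0, 0, 0], 0, 0], [[0, 0, 0], 0, 0], [[0, 0, 0], 0, 0], [[0, 0, 0], 0, 0], [[0, 0, 0], 0, 0]]}}

```text
time: 39.48
tool_pos: [550.8, 181.0, 283.1]
orientation: [175.3, -41.6, 0.2]
contact_force: [0.7, 0.6, 0.4]
finger_gap: 1.0
finger_force: 0.0
```

```bash
cat > mot.py <<'E'
from h import *
ims=[r.get_image("side") for _ in range(10)]
a=[i[100:260,220:380] for i in ims]
print(r.observe()['time'],"step diffs",[int((cv2.absdiff(a[k],a[k+1]).max(2)>25).sum()) for k in range(9)],"max vs first",max(int((cv2.absdiff(a[0],x).max(2)>25).sum()) for x in a))
np.save("sideL.npy",ims[-1])
# pail blob centre in side view: difference from original empty background (side0)
d=cv2.absdiff(ims[-1],np.load("side0.npy")).max(2);d[:100]=0
n,l,st,ce=cv2.connectedComponentsWithStats((d>20).astype(np.uint8));k=[(s.tolist(),c.round(0).tolist()) for s,c in zip(st[1:],ce[1:]) if s[4]>150];print(k)
for n,X in(("bot",[671,170,31]),("rim",[671,170,111]),("bail",[671,170,176])): print(n,proj("side",X).round(0),proj("scene",X).round(0))
E
python3 mot.py
```

```text
39.9833 step diffs [0, 0, 0, 0, 0, 0, 0, 0, 0] max vs first 66
[([0, 100, 22, 14, 161], [7.0, 104.0]), ([0, 100, 146, 320, 21107], [57.0, 251.0]), ([175, 100, 85, 51, 1507], [220.0, 118.0]), ([0, 158, 62, 99, 1876], [17.0, 225.0]), ([288, 173, 34, 70, 1329], [305.0, 213.0]), ([233, 178, 31, 59, 1160], [248.0, 213.0]), ([130, 241, 120, 84, 2397], [181.0, 282.0]), ([25, 254, 23, 39, 266], [36.0, 272.0]), ([319, 315, 26, 56, 411], [331.0, 343.0]), ([59, 319, 19, 29, 190], [68.0, 332.0]), ([67, 321, 84, 99, 3813], [101.0, 371.0]), ([313, 389, 17, 26, 227], [321.0, 400.0])]
bot [306. 218.] [357. 251.]
rim [307. 196.] [359. 230.]
bail [308. 178.] [361. 212.]
```

Call:
{"api": "servo_tool", "payload": {"series": [[[0, 0, 0], 0, 0], [[0, 0, 0], 0, 0], [[0, 0, 0], 0, 0], [[0, 0, 0], 0, 0], [[0, 0, 0], 0, 0], [[0, 0, 0], 0, 0], [[0, 0, 0], 0, 0], [[0, 0, 0], 0, 0], [[0, 0, 0], 0, 0], [[0, 0, 0], 0, 0], [[0, 0, 0], 0, 0], [[0, 0, 0], 0, 0]]}}

```text
time: 40.98
tool_pos: [550.8, 181.0, 283.1]
orientation: [175.3, -41.6, 0.2]
contact_force: [0.1, -0.8, 1.8]
finger_gap: 0.997
finger_force: 0.0
```

Call:
{"api": "servo_tool", "payload": {"series": [[[0, 0, 0], 0, 0], [[0, 0, 0], 0, 0], [[0, 0, 0], 0, 0], [[0, 0, 0], 0, 0], [[0, 0, 0], 0, 0], [[0, 0, 0], 0, 0], [[0, 0, 0], 0, 0], [[0, 0, 0], 0, 0], [[0, 0, 0], 0, 0], [[0, 0, 0], 0, 0], [[0, 0, 0], 0, 0], [[0, 0, 0], 0, 0]]}}

```text
time: 41.98
tool_pos: [550.8, 181.0, 283.1]
orientation: [175.3, -41.6, 0.2]
contact_force: [0.4, -0.1, -0.4]
finger_gap: 0.997
finger_force: 0.0
```

Call:
{"api": "servo_tool", "payload": {"series": [[[0, 0, 0], 0, 0], [[0, 0, 0], 0, 0], [[0, 0, 0], 0, 0], [[0, 0, 0], 0, 0], [[0, 0, 0], 0, 0], [[0, 0, 0], 0, 0], [[0, 0, 0], 0, 0], [[0, 0, 0], 0, 0], [[0, 0, 0], 0, 0], [[0, 0, 0], 0, 0], [[0, 0, 0], 0, 0], [[0, 0, 0], 0, 0]]}}

```text
time: 42.98
tool_pos: [550.8, 181.0, 283.1]
orientation: [175.3, -41.6, 0.2]
contact_force: [0.0, 0.2, -1.0]
finger_gap: 0.997
finger_force: 0.0
```

```bash
python3 mot.py | head -1
python3 - <<'E'
from h import *
c=r.camera_info("wrist");i=r.get_image("wrist");g=cv2.cvtColor(i,cv2.COLOR_RGB2GRAY).astype(int)
H=np.array([671,170.3,248])
for n,x,z in(("sh40",-9.6,40),("sh-40",9.6,-40)):
    u,v=proj("wrist",H+[x,0,z],c).round(0).astype(int);print(n,u,v,g[v,u-12:u+13].tolist())
u,v=proj("wrist",H+[0,0,-72],c).astype(int);print(u,v)
for k in range(u-30,u+31,3): print(k,g[v-14:v+26:2,k].tolist())
E
```

```text
43.4833 step diffs [0, 0, 0, 0, 0, 0, 0, 0, 0] max vs first 0
sh40 287 105 [125, 125, 127, 125, 127, 125, 119, 110, 106, 106, 107, 107, 106, 105, 104, 103, 105, 124, 126, 126, 127, 125, 126, 126, 125]
sh-40 280 146 [212, 212, 212, 213, 212, 212, 213, 213, 164, 114, 107, 107, 106, 105, 104, 126, 202, 212, 212, 212, 212, 213, 212, 212, 212]
278 169
248 [120, 124, 122, 123, 122, 123, 142, 192, 191, 190, 190, 194, 190, 191, 186, 171, 107, 110, 109, 107]
251 [119, 125, 122, 123, 122, 123, 143, 198, 192, 194, 189, 193, 186, 143, 189, 148, 113, 111, 113, 112]
254 [121, 124, 122, 122, 123, 124, 140, 167, 178, 181, 181, 200, 116, 141, 181, 121, 115, 114, 116, 116]
257 [121, 123, 121, 121, 122, 139, 214, 161, 117, 117, 118, 116, 117, 117, 118, 107, 118, 116, 119, 118]
260 [122, 124, 122, 121, 122, 123, 206, 185, 146, 180, 120, 121, 119, 118, 118, 121, 120, 119, 121, 121]
263 [122, 124, 123, 122, 122, 123, 205, 205, 136, 123, 122, 124, 124, 123, 121, 122, 123, 121, 123, 122]
266 [121, 124, 123, 122, 123, 123, 132, 215, 171, 126, 124, 124, 125, 124, 125, 123, 123, 122, 124, 124]
269 [121, 124, 1
[... 753 characters left out ...]
 162, 196, 194, 171, 151, 145, 129, 128, 130, 128, 130, 130, 129, 128]
293 [121, 122, 121, 122, 122, 120, 177, 190, 189, 194, 202, 194, 117, 129, 131, 130, 130, 129, 130, 130]
296 [122, 122, 121, 120, 121, 120, 177, 193, 194, 197, 187, 212, 149, 131, 131, 119, 115, 117, 115, 116]
299 [121, 121, 119, 120, 121, 121, 179, 194, 192, 195, 187, 210, 180, 118, 116, 116, 116, 116, 116, 130]
302 [121, 120, 120, 118, 122, 120, 180, 196, 192, 191, 191, 183, 162, 169, 203, 124, 132, 131, 132, 131]
305 [121, 122, 120, 119, 121, 120, 181, 193, 193, 189, 191, 192, 194, 193, 195, 197, 206, 198, 165, 126]
308 [121, 119, 120, 119, 120, 120, 187, 195, 195, 194, 189, 198, 193, 192, 193, 194, 195, 191, 194, 193]
```

The hook is in the notch, the pail's bail lies in the lower curl, and nothing is moving. I'm handing it in.

```bash
python3 -c "
from plant import r
print(r.job_done())"
```

```text
the job is handed in; nothing more can be done
None
```

I handed the job in at about 43.5 s: the S-hook was fully home in the free notch, and the scrap pail hung still by its bail from the lower curl with the arm clear. The hand-in call returned no verdict. Servo rows cannot tilt the tool, so I got the 45° tilt by commanding poses past the arm's reach limits.

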